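# Set up the inspection backdrop and show the cleaned brass fitting with tongs

### The arm

A 6-joint arm with a two-finger parallel gripper is mounted at the origin on the work surface. World frame = base frame: x ahead of the robot, y to its left, z up, the work surface at z = 0. Lengths are in m, angles in rad, forces in N, time in s.
With the tool pointing down it reaches from about 0.325 to 0.85 m from the base axis. Payload 4.4 kg.
Tool frame: the origin (TCP) lies on the centre line of the jaws, within the pads' length; the fingertips stand 14 mm ahead of it and the grasp point (between the pads) lies 5 mm behind it; z points along the fingers, x is the direction in which the jaws open and shut, and the axes are right-handed (so a half turn about z gives the same grasp; the last joint's range is limited). The gripper opens to 94 mm and grips with 3 to 60 N. Pads are 16 mm wide; open, the fingers measure 119 mm over their backs; the gripper's body (75 mm by 177 mm) begins 78 mm behind the grasp point.
Start: joints at [-1.272, 0.207, 1.542, -0, 1.393, -0.15], TCP at [0.25, -0.518, 0.219] pointing down, gripper open.
Joint ranges: [-2.73, 2.73], [-0.86, 2.22], [0.23, 2.46], [-1.11, 4.25], [0.08, 2.63], [-2.82, 2.82]. Speed limits (rad/s): [2.79, 2.79, 3.14, 3.14, 3.14, 3.14].

### API

Orientations are given as a unit quaternion [w, x, y, z].
In Python, from plant import read_state, camera, sign_off gives the robot as it stands. The module is installed in compiled form; this text tells all that it offers.
- The arm moves only by the shell command python3 -m jog 'ROWS' [FORCE]. ROWS is JSON, a list of rows, each an object with "xyz": the shift along the tool's x, y, z in mm, a list of three; "dr": the turn, a rotation vector about the tool's x, y, z in degrees, a list of three; "hand": the closure, from 0 (fully open) to 1 (shut). In form: [{"xyz": [dx, dy, dz], "dr": [wx, wy, wz], "hand": hand}, ...]. A call has 1 to 10 rows; each row shifts and turns the commanded pose from where the row before left it, along the tool's axes as they then stand; what a row does not reach is not made up. A row lasts 1/12 s, in which the tool goes at most 41.7 mm and 7.16 degrees, less where a joint would pass 70% of its speed; a pose out of reach is approached as far as the arm can. A call with a gripper value outside its range is refused whole. The fingers move at their own pace and stop on an object; FORCE is the grip in N (left out, the last holds). Time passes only in rows, so rows that do not move let the fingers close. It gives the time, the measured TCP pose, the force and the opening at its end, in the units of the state.
- read_state(): the state, without advancing time (a new reading comes with each control period).
- camera(name): name is "side" or "top" or "wrist"; returns a dict with "color" (480x640x3 uint8, blue, green, red), "range_z" (480x640 float32, m along the optical axis (not along the pixel's ray), 0 where there is no reading), "K" (3x3 intrinsics, pixels), "dist_coeffs" ([k1, k2, p1, p2, k3] as OpenCV has them; the pictures are not rectified), "R" (3x3) and "t" (3): a world point X has camera coordinates R X + t. Camera axes: x right, y down, z forward; pixel columns grow to the right and rows downward; lengths in m; the calibration is good to about 2 mm. A picture is of the moment at which its call begins.
- sign_off(): hands the job in, once; it reports no verdict.
The state is a dict: "time_s": time; "joints": joint angles; "qvel": joint speeds; "joint_efforts": joint torques, N m; "ee_pos": TCP position; "ee_rot": TCP orientation; "force": force on the tool from outside, world axes, zero at the start; "wrist_torque": the same for the moment, N m; "opening": opening from 0.0 (shut) to 1.0 (fully open).
Only numpy, scipy, OpenCV 4.12 (cv2) and the standard library are available. Lean on these libraries where they do the work, as an engineer would, in place of code of your own. Each camera call takes 0.05 s, during which the arm holds its last target.

### The job

First take the white panel from the wooden rack and slide it fully down into the slot of the blue stand, upright, and let go of it. Then pick up the tongs, close them on the brass fitting (not the black one) and finish while still holding it still in the tongs, lifted in front of the panel on the robot's side: centred, about 5 cm off the panel and half-way up its visible part, touching nothing else. The fitting is cleaned: never touch it with the gripper itself, and leave the other things where they are.

Things in the scene. Friction and masses are not known exactly. Their poses are not given: they have to be found in the camera images.
- panel_center (a point): centre (half-way up) of the white panel: a flat stiff slab 8 mm thick (its x axis), 140 mm wide (its y axis) and 150 mm tall (its z axis, up), 0.2 kg. It starts upright in the wooden rack, lower edge 8 mm above the table, its lower 32 mm in the rack's 12.4 mm wide slot; pinch it across its thickness at the middle of its top edge and lift it straight up. Either broad face may face the robot.
- panel: the same white panel as a body; origin: middle of its lower edge, axes as above.
- stand: blue inspection stand, fixed to the table: a foot 62 (x) x 180 (y) x 40 (z) mm with one slot open at the top, running along its y axis. Origin: centre of its underside. Its -x side is the front, the side facing the robot.
- stand_slot (a point): middle of the stand's slot at the level of its mouth, 40 mm above the table; axes as the stand's. The slot is 10.4 mm wide (x), 150 mm long (y), closed at both ends and 32 mm deep, with a small bevel at the mouth; its floor is 8 mm above the table. A seated panel has its centre 43 mm above this point and its top edge 158 mm above the table.
- rack: wooden rack, fixed to the table, 70 (x) x 182 (y) x 40 (z) mm, with a like slot along its y axis in which the white panel starts. Origin: centre of its underside.
- tongs: steel tongs with green pads, 200 mm long, 24 mm high, 105 g, lying level on the cradle, underside 32 mm above the table. Two flat arms on edge, side by side, sprung open; squeezing the green pads together from both sides closes the jaws. Origin: half-way between the pads, at the underside; x along the midline of the open tongs to the jaws, z up (it turns with the left arm). Balances near the pads.
- tongs_arm: the right arm of the tongs, hinged to the left one at the rear end, 95 mm behind the pads. Origin: as that of the tongs when open. Moving the pads starts at about 7.5 N on each and takes about 9.5 N when closed on a 26 mm part; of any more squeeze about half reaches the held part.
- grip_left (a point): outer face of the left green pad (40 mm long, 24 mm high), at its middle, 95 mm ahead of the hinge pin and 12 mm above the tongs' underside.
- grip_right (a point): the same for the right green pad. Half-way between the two is the place to grip the tongs; across the pads they measure 49 mm when open, about 44 mm lightly squeezed (stays in the fingers, jaws still wide) and 30 mm when closed on a 26 mm part.
- jaw_left (a point): bottom of the shallow V (24 mm long, inner face) of the left jaw, 185 mm ahead of the hinge pin, 90 mm ahead of the grip, 12 mm above the tongs' underside (half-way up the jaw).
- jaw_right (a point): the same for the right jaw. Half-way between the two is where a held part sits, its axis upright; the gap between them is 64 mm when open and about 54 mm with 44 mm across the pads. Each jaw's ends reach 2.5 mm farther in than its middle. Each jaw is 3 mm thick, and the jaws end 12 mm ahead of these points.
- cradle: black tongs rest, fixed to the table: a plate 200 x 75 x 8 mm with two cross bars, 14 mm along the tongs and 32 mm high above the table, 73 mm behind and 53 mm ahead of the pads; between the bars the fingers can reach beside the pads down to 8 mm above the table. Origin: centre of its underside, under the pads, x along the tongs to the jaws.
- brass_fitting_center (a point): centre (half-way up) of the brass pipe fitting: an upright round part, 26 mm diameter, 44 mm tall, about 90 g, standing on its block, its underside 20 mm and its centre 42 mm above the table.
- brass_fitting: the brass fitting as a body; origin: centre of its underside, z up.
- brass_block: round wooden block with a white top, fixed, 56 mm diameter, 20 mm tall, on which the brass fitting stands. Origin: centre of its underside. An identical fixed block carries the black fitting; the two fittings' places may be swapped.
- black_fitting_center (a point): black steel pipe fitting, the same shape and size as the brass one (26 mm diameter, 44 mm tall), standing on a block of its own; not wanted, leave it alone. Point: its centre, half-way up.
- jug: white plastic bottle, 72 mm diameter, 150 mm tall, bystander. Origin: centre of its underside.
- bin: empty yellow plastic parts bin, 110 x 140 x 60 mm, bystander. Origin: centre of its underside.
- carton: small brown carton with a pale tape strip, 80 x 130 x 50 mm, bystander. Origin: centre of its underside.
There are look-alikes about, which are no part of the job. What is shaped like the panel but green or red is not meant.

How it is judged:
By the outcome, as a careful person would: the job done as asked, in the order asked, and still so for the second after the job is handed in, while the arm keeps its last pose, push and grip.
It also fails if it takes over 59 s, if anything falls off the work surface, if the arm or the gripper's body presses on something with over 40 N, if the wrist force passes 120 N, or if a joint passes its speed limit or range.

## Working session

There is one attempt and no reset: what is moved stays moved. The work goes in short steps, Python scripts to look and compute and a shell command to move; the robot and the scene stay as the last step left them, time stands still between calls to the robot, and variables do not carry over. Pictures are saved under pics/ and viewed, and the job is handed in when it is done.

```bash
mkdir -p pics; cat > h.py <<'E'
import numpy as np, cv2, pickle
from plant import read_state, camera, sign_off
def snap(name,tag):
    c=camera(name); cv2.imwrite(f'pics/{tag}.png',c['color']); pickle.dump(c,open(f'pics/{tag}.pkl','wb')); return c
def load(tag): return pickle.load(open(f'pics/{tag}.pkl','rb'))
def rays(c,uv):
    uv=np.asarray(uv,float).reshape(-1,1,2)
    n=cv2.undistortPoints(uv,c['K'],np.asarray(c['dist_coeffs'],float)).reshape(-1,2)
    d=np.c_[n,np.ones(len(n))]@c['R']
    o=-c['R'].T@c['t']
    return o,d
def onplane(c,uv,z):
    o,d=rays(c,uv); s=(z-o[2])/d[:,2]; return o+d*s[:,None]
def depthpts(c,uv):
    uv=np.asarray(uv,float).reshape(-1,2); o,d=rays(c,uv)
    z=np.array([c['range_z'][int(round(v)),int(round(u))] for u,v in uv])
    return o+d*z[:,None]
def proj(c,P):
    rv,_=cv2.Rodrigues(np.asarray(c['R'])); p,_=cv2.projectPoints(np.asarray(P,float).reshape(-1,1,3),rv,np.asarray(c['t'],float),c['K'],np.asarray(c['dist_coeffs'],float)); return p.reshape(-1,2)
def tri(ca,ua,cb,ub):
    o1,d1=rays(ca,[ua]);o2,d2=rays(cb,[ub]);d1=d1[0];d2=d2[0]
    A=np.c_[d1,-d2];s=np.linalg.lstsq(A,o2-o1,rcond=None)[0]
    p=o1+d1*s[0];q=o2+d2*s[1];return (p+q)/2,np.linalg.norm(p-q)
E
python3 - <<'E'
from h import *
for n in ['side','top','wrist']:
    c=snap(n,n+'0'); print(n,-c['R'].T@c['t'],c['R'][2],c['K'][0,0],c['dist_coeffs'])
s=read_state(); print(s)
E
```

```text
side [ 0.28909066 -0.67391895  0.94636545] [ 0.20548883  0.65240983 -0.72947636] 561.1130220404197 [-0.06063082  0.          0.          0.          0.        ]
top [0.42417615 0.08875928 1.16789363] [ 0.08088663 -0.00850904 -0.99668699] 504.0356969067131 [-0.14231873  0.          0.          0.          0.        ]
wrist [ 0.31797857 -0.48434969  0.38313668] [-0.2369831  -0.11151314 -0.96509265] 332.18421917254193 [-0.0176134  0.         0.         0.         0.       ]
{'time_s': 0.15, 'joints': array([-1.27151378e+00,  2.07263391e-01,  1.54260192e+00, -3.49010848e-06,
        1.39354103e+00, -1.50496537e-01]), 'qvel': array([-0.00088059, -0.00095243, -0.00255063, -0.00207034,  0.00072587,
       -0.00019291]), 'joint_efforts': array([ 3.97208432e-04, -3.71315110e+01, -2.81811994e+01,  6.98648673e-02,
        3.27574834e-02, -1.01047356e-04]), 'ee_pos': array([ 0.2498001 , -0.51722939,  0.21854665]), 'ee_rot': array([-5.90501863e-04,  8.46984644e-01, -5.31616582e-01, -6.88242966e-04]), 'force': array([-0.23138265,  0.87944439, -0.42657656]), 'wrist_torque': array([ 0.03211409,  0.00223025, -0.02291424]), 'opening': 0.9994910219427285}
```

View pics/top0.png

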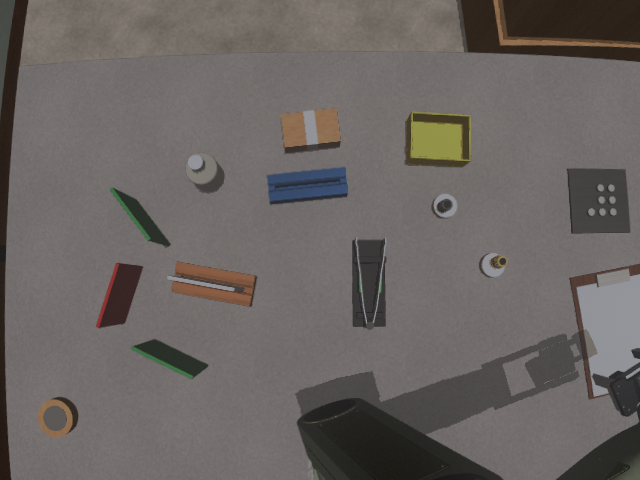

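View pics/side0.png

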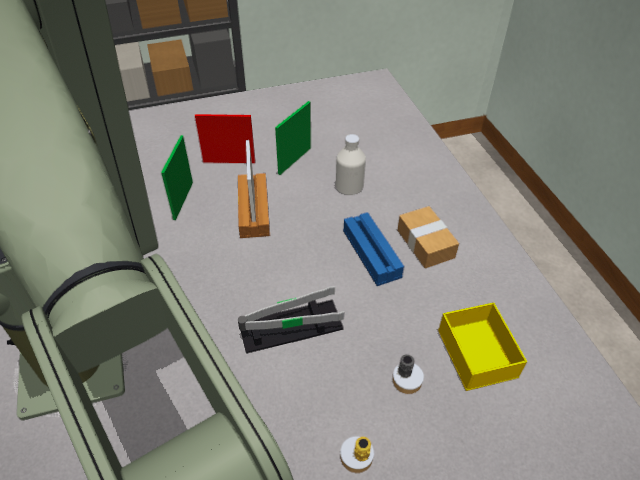

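View pics/wrist0.png

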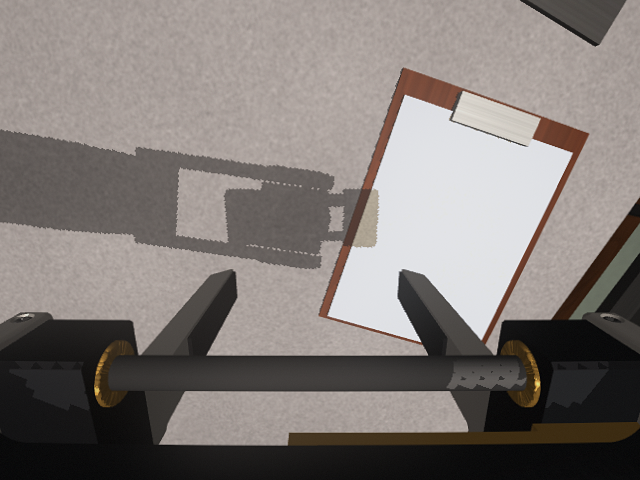

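The top view shows the white panel in the wooden rack (212,284), the blue stand (308,185), the tongs (370,285), the brass fitting (500,262) and the black fitting (445,205). The look-alikes are green slabs at (140,215) and (170,360), and a red one at (118,295). Next I'll enlarge these regions.

```bash
python3 - <<'E'
from h import *
t=load('top0')['color']; s=load('side0')['color']
def crop(im,x0,y0,x1,y1,k): return cv2.resize(im[y0:y1,x0:x1],None,fx=k,fy=k,interpolation=cv2.INTER_CUBIC)
a=crop(t,160,250,260,320,4);b=crop(t,260,160,360,210,4)
A=np.vstack([a,b]); c=crop(t,340,230,400,335,4); c=cv2.copyMakeBorder(c,0,A.shape[0]-c.shape[0],0,0,0)
cv2.imwrite('pics/z1.png',np.hstack([A,c]))
a=crop(s,225,130,285,245,4);b=crop(s,335,205,410,290,4)
b=cv2.copyMakeBorder(b,0,a.shape[0]-b.shape[0],0,0,0)
cv2.imwrite('pics/z2.png',np.hstack([a,b]))
E
```

```text
(no output)
```

View pics/z1.png

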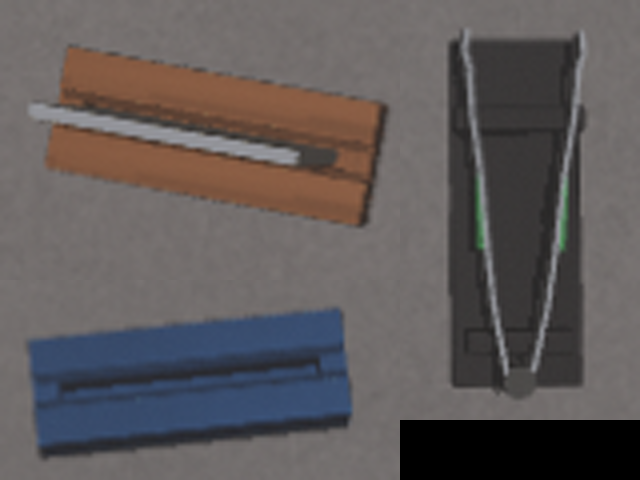

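View pics/z2.png

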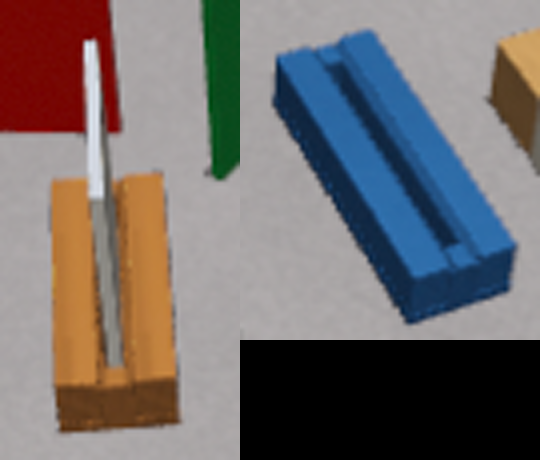

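```bash
cat > m1.py <<'E'
from h import *
T=load('top0');S=load('side0')
def pc(c):
    vv,uu=np.mgrid[0:480,0:640]; return depthpts(c,np.c_[uu.ravel(),vv.ravel()]).reshape(480,640,3)
PT=pc(T);PS=pc(S)
def box(P,u0,v0,u1,v1,zlo,zhi):
    m=np.zeros(P.shape[:2],bool); m[v0:v1,u0:u1]=1
    return m&(P[...,2]>zlo)&(P[...,2]<zhi)
def rect(P,m,lab):
    q=P[m]; r=cv2.minAreaRect((q[:,:2]*1000).astype(np.float32)); print(lab,'n',m.sum(),'rect',np.round(r[0],1),np.round(r[1],1),round(r[2],1),'zmed',np.round(np.median(q[:,2])*1000,1))
    return r
for nm,P,b in (('top',PT,[(160,250,260,320),(260,160,360,210)]),('side',PS,[(225,130,285,245),(335,205,410,290)])):
    rect(P,box(P,*b[0],.03,.05),nm+' rack')
    rect(P,box(P,*b[1],.03,.05),nm+' stand')
    rect(P,box(P,*b[0],.145,.175),nm+' panel top')
for nm,P,b in (('top',PT,[(425,190,465,220),(475,245,515,282)]),('side',PS,[(390,350,428,392),(335,430,378,472)])):
    rect(P,box(P,*b[0],.055,.075),nm+' black top'); rect(P,box(P,*b[1],.055,.075),nm+' brass top')
    rect(P,box(P,*b[0],.012,.026),nm+' black block'); rect(P,box(P,*b[1],.012,.026),nm+' brass block')
# colours
for nm,c,P in (('top',T,PT),('side',S,PS)):
    hsv=cv2.cvtColor(c['color'],cv2.COLOR_BGR2HSV)
    g=(hsv[...,0]>45)&(hsv[...,0]<85)&(hsv[...,1]>90)&(P[...,2]<.08)&(P[...,2]>.02)
    n,l,st,ce=cv2.connectedComponentsWithStats(g.astype(np.uint8))
    for i in range(1,n):
        if st[i,4]>4: print(nm,'green',st[i],ce[i],np.median(P[l==i],0))
E
python3 m1.py
```

```text
top rack n 2067 rect [431.7 316.7] [183.1  71.1] 79.3 zmed 38.5
top stand n 1811 rect [655.7 101.9] [ 61.4 180. ] 5.2 zmed 38.0
top panel top n 289 rect [432.1 317.7] [140.2   8.3] 79.4 zmed 156.8
side rack n 1557 rect [464.4 363.6] [295.1 146.3] 85.8 zmed 39.7
side stand n 1777 rect [695.2 101. ] [144.4 184.8] 5.5 zmed 39.2
side panel top n 163 rect [432.4 313.7] [137.9   8.1] 79.2 zmed 157.5
top black top n 112 rect [ 600.8 -211.7] [25.1 25.7] 88.2 zmed 62.2
top brass top n 106 rect [ 471.4 -333.3] [23.4 25.2] 55.6 zmed 62.3
top black block n 305 rect [ 604.8 -218.9] [55.3 56.8] 20.8 zmed 18.3
top brass block n 321 rect [ 463.7 -325.3] [56.5 50.7] 26.2 zmed 18.5
side black top n 164 rect [ 599.8 -215.7] [25.2 24.3] 70.7 zmed 62.7
side brass top n 212 rect [ 470.8 -336.8] [26.1 24.6] 72.5 zmed 63.5
side black block n 497 rect [ 604.2 -224.4] [51.  56.4] 77.1 zmed 19.4
side brass block n 558 rect [ 463.4 -333. ] [52.9 54.7] 37.5 zmed 19.8
top green [359 278   1  10  10] [359.  282.5] [ 0.4296556  -0.01057929  0.05567643]
top green [381 280   1   5   5] [381. 282.] [ 0.42992883 -0.05942792  0.05461507]
side green [277 127  33  43 612] [292.90849673 147.73529412] [0.57275145 0.45870243 0.05064668]
side green [168 160  24  55 520] [179.41538462 187.83269231] [0.27029635 0.38788371 0.05118145]
side green [277 301   6   2   6] [279.5 301.5] [ 0.41543889 -0.01451075  0.05591308]
side green [282 317  21  12 169] [291.88757396 322.25443787] [ 0.42728736 -0.06179082  0.04591655]
```

Top and side agree. Panel: centre (432,316), x axis yaw −10.7°, top at about z 157. Stand: (656,101), yaw 5.2°. Brass fitting: (471,−335). Black fitting: (600,−214).

The panel candidates are the white slab in the rack (top px 205,284), green at (140,215) and (170,360), and red at (118,295). Only the white one fits, and z1/z2 confirm it stands in the wooden rack. First I turn the tool.

```bash
cat > go.py <<'E'
import sys,numpy as np
from scipy.spatial.transform import Rotation as Ro
from plant import read_state
# usage: go.py x y z yaw (mm,deg) : tool-down target; print rotation first, then shift in the tool frame after the rotation
def go(x,y,z,yaw):
    s=read_state(); q=s['ee_rot']; R=Ro.from_quat([q[1],q[2],q[3],q[0]])
    c,t=np.cos(np.radians(yaw)),np.sin(np.radians(yaw))
    G=Ro.from_matrix(np.array([[c,t,0],[t,-c,0],[0,0,-1.]]))
    rv=np.degrees((R.inv()*G).as_rotvec())
    d=np.array([x,y,z])-np.asarray(s['ee_pos'])*1000
    print('t %.2f pos %s yaw %.2f dr %s  shift after %s  shift now %s  n>=%.1f F %s open %.3f'%(s['time_s'],np.round(s['ee_pos']*1000,1),np.degrees(np.arctan2(R.as_matrix()[1,0],R.as_matrix()[0,0])),np.round(rv,2),np.round(G.inv().apply(d),1),np.round(R.inv().apply(d),1),np.linalg.norm(d)/41.7,np.round(s['force'],1),s['opening']))
if __name__=='__main__': go(*map(float,sys.argv[1:]))
E
python3 go.py 432 316 250 -10.7
python3 -m jog '[{"xyz":[0,0,-4],"dr":[0,0,-7],"hand":0},{"xyz":[0,0,-4],"dr":[0,0,-7],"hand":0},{"xyz":[0,0,-4],"dr":[0,0,-7],"hand":0},{"xyz":[0,0,-4],"dr":[0,0,-7],"hand":0},{"xyz":[0,0,-4],"dr":[0,0,-7],"hand":0},{"xyz":[0,0,-4],"dr":[0,0,-7],"hand":0},{"xyz":[0,0,-4],"dr":[0,0,-7],"hand":0},{"xyz":[0,0,-4],"dr":[0,0,-4.5],"hand":0}]'
python3 go.py 432 316 250 -10.7
```

```text
t 0.15 pos [ 249.8 -517.2  218.5] yaw -64.23 dr [ -0.06   0.09 -53.53]  shift after [  24.3 -852.6  -31.5]  shift now [-671.2 -526.3  -30.1]  n>=20.5 F [-0.2  0.9 -0.4] open 0.999
time_s: 0.82
ee_pos: [0.2499, -0.5175, 0.2511]
ee_rot: [-0.0, 0.996, -0.091, -0.0]
force: [-0.0, 0.2, -0.0]
opening: 0.998
t 0.82 pos [ 249.9 -517.5  251.1] yaw -10.42 dr [-0.05  0.03  0.28]  shift after [  24.2 -852.8    1.1]  shift now [  28.4 -852.7    1.9]  n>=20.5 F [-0.   0.2 -0. ] open 0.998
```

```bash

python3 -m jog '[{"xyz":[1,-41,0],"dr":[0,0,0],"hand":0},{"xyz":[1,-41,0],"dr":[0,0,0],"hand":0},{"xyz":[1,-41,0],"dr":[0,0,0],"hand":0},{"xyz":[1,-41,0],"dr":[0,0,0],"hand":0},{"xyz":[1,-41,0],"dr":[0,0,0],"hand":0},{"xyz":[1,-41,0],"dr":[0,0,0],"hand":0},{"xyz":[1,-41,0],"dr":[0,0,0],"hand":0},{"xyz":[1,-41,0],"dr":[0,0,0],"hand":0},{"xyz":[1,-41,0],"dr":[0,0,0],"hand":0},{"xyz":[1,-41,0],"dr":[0,0,0],"hand":0}]'
python3 go.py 432 316 250 -10.7
```

```text
time_s: 1.65
ee_pos: [0.3358, -0.1149, 0.2513]
ee_rot: [0.0, 0.996, -0.094, 0.0]
force: [0.6, 0.2, -0.2]
opening: 1.004
t 1.65 pos [ 335.8 -114.9  251.3] yaw -10.79 dr [ 0.   -0.03 -0.09]  shift after [  14.5 -441.3    1.3]  shift now [  13.8 -441.3    1.3]  n>=10.6 F [ 0.6  0.2 -0.2] open 1.004
```

```bash

python3 -m jog '[{"xyz":[1,-41,0],"dr":[0,0,0],"hand":0},{"xyz":[1,-41,0],"dr":[0,0,0],"hand":0},{"xyz":[1,-41,0],"dr":[0,0,0],"hand":0},{"xyz":[1,-41,0],"dr":[0,0,0],"hand":0},{"xyz":[1,-41,0],"dr":[0,0,0],"hand":0},{"xyz":[1,-41,0],"dr":[0,0,0],"hand":0},{"xyz":[1,-41,0],"dr":[0,0,0],"hand":0},{"xyz":[1,-41,0],"dr":[0,0,0],"hand":0},{"xyz":[3,-40,0],"dr":[0,0,0],"hand":0},{"xyz":[3,-40,0],"dr":[0,0,0],"hand":0}]'
python3 - <<'E'
from h import *
c=snap('wrist','w1'); print(-c['R'].T@c['t'])
for n,p in (('c',[.432,.316,.158]),): print(proj(c,p))
E
python3 go.py 432 316 250 -10.7
```

```text
time_s: 2.48
ee_pos: [0.4254, 0.2837, 0.2511]
ee_rot: [0.0, 0.996, -0.093, -0.0]
force: [0.9, -0.5, 0.5]
opening: 1.003
[0.43931449 0.35841155 0.41578746]
[[318.26606519 205.58375624]]
t 2.53 pos [426.9 289.6 250.5] yaw -10.47 dr [-0.33  0.04  0.23]  shift after [  0.1 -26.9   0.5]  shift now [  0.2 -26.9   0.7]  n>=0.6 F [2.4 2.4 1.4] open 0.999
```

View pics/w1.png

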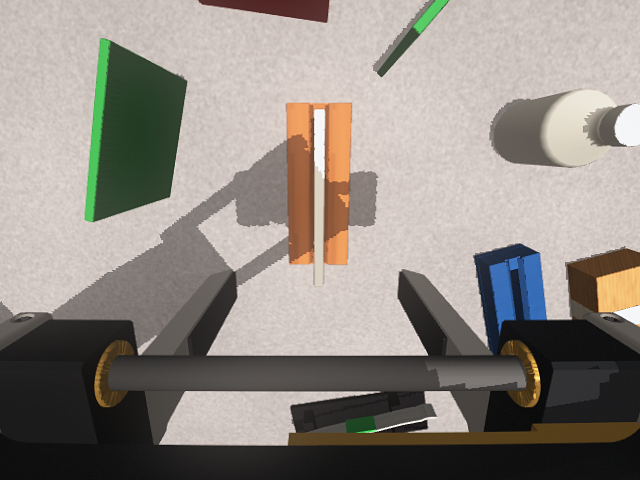

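The wrist view shows the panel's top edge upright at column ~319, rows 108–286, in the rack and centred between the fingers. I'll measure it from this view and cross-check it by triangulation.

```bash
cat > m2.py <<'E'
from h import *
import sys
tag,u0,v0,u1,v1,zl,zh=sys.argv[1],*map(float,sys.argv[2:])
c=load(tag); vv,uu=np.mgrid[0:480,0:640]; P=depthpts(c,np.c_[uu.ravel(),vv.ravel()]).reshape(480,640,3)
m=(uu>=u0)&(uu<u1)&(vv>=v0)&(vv<v1)&(P[...,2]>zl)&(P[...,2]<zh)&(c['range_z']>0)
q=P[m]*1000; r=cv2.minAreaRect(q[:,:2].astype(np.float32))
print(tag,'n',m.sum(),'rect',np.round(r[0],1),np.round(r[1],1),round(r[2],2),'z',np.round(np.percentile(q[:,2],[5,50,95]),1),'mean',np.round(q.mean(0),1),'px mean',uu[m].mean().round(1),vv[m].mean().round(1))
E
python3 m2.py w1 300 90 340 300 .145 .17
python3 m2.py w1 270 90 370 290 .03 .05
python3 - <<'E'
from h import *
T=load('top0');W=load('w1')
import subprocess
# panel top-face corner ends: top view from depth mask, wrist from mask
def ends(c,u0,v0,u1,v1):
    vv,uu=np.mgrid[0:480,0:640]; P=depthpts(c,np.c_[uu.ravel(),vv.ravel()]).reshape(480,640,3)
    m=(uu>=u0)&(uu<u1)&(vv>=v0)&(vv<v1)&(P[...,2]>.145)&(P[...,2]<.17)
    return np.c_[uu[m],vv[m]].mean(0)
a=ends(T,160,250,260,320);b=ends(W,300,90,340,300);print(a,b,tri(T,a,W,b))
E
```

```text
w1 n 1745 rect [432.7 317.4] [138.1   7.5] 79.17 z [156.3 157.3 158.5] mean [433.5 322.8 157.3] px mean 318.5 194.6
w1 n 8224 rect [431.7 316.1] [181.2  70.2] 78.98 z [36.  39.2 40.6] mean [432.9 322.3  39. ] px mean 317.8 180.8
[200.88927336 283.14186851] [318.49627507 194.62750716] (array([0.43275662, 0.32141513, 0.1350293 ]), np.float64(0.0010180902776899259))
```

```bash
python3 go.py 432.7 316.8 138 -10.8;
python3 -m jog '[{"xyz":[0,-13.5,0],"dr":[0,0,0.2],"hand":0},{"xyz":[0,-13.5,0],"dr":[0,0,0],"hand":0},{"xyz":[0,0,10],"dr":[0,0,0],"hand":0},{"xyz":[0,0,10],"dr":[0,0,0],"hand":0}]'; python3 go.py 432.7 316.8 138 -10.8;
```

```text
t 2.53 pos [426.9 289.6 250.5] yaw -10.47 dr [-0.33  0.04  0.33]  shift after [  0.6 -27.8 112.5]  shift now [  0.9 -27.2 112.7]  n>=2.8 F [2.4 2.4 1.4] open 0.999
time_s: 2.87
ee_pos: [0.4312, 0.308, 0.2311]
ee_rot: [-0.0, 0.995, -0.095, 0.0]
force: [-0.1, -0.6, -0.1]
opening: 1.004
t 2.87 pos [431.2 308.  231.1] yaw -10.89 dr [-0.01 -0.05 -0.09]  shift after [-0.2 -9.  93.1]  shift now [-0.3 -8.9 93.1]  n>=2.2 F [-0.1 -0.6 -0.1] open 1.004
```

```bash

python3 -m jog '[{"xyz":[0,-9,10],"dr":[0,0,0],"hand":0},{"xyz":[0,0,25],"dr":[0,0,0],"hand":0},{"xyz":[0,0,25],"dr":[0,0,0],"hand":0},{"xyz":[0,0,20],"dr":[0,0,0],"hand":0},{"xyz":[0,0,13],"dr":[0,0,0],"hand":0},{"xyz":[0,0,0],"dr":[0,0,0],"hand":0.3}]'; python3 go.py 432.7 316.8 138 -10.8;
python3 -m jog '[{"xyz":[0,0,0],"dr":[0,0,0],"hand":0.6},{"xyz":[0,0,0],"dr":[0,0,0],"hand":0.8},{"xyz":[0,0,0],"dr":[0,0,0],"hand":1},{"xyz":[0,0,0],"dr":[0,0,0],"hand":1},{"xyz":[0,0,0],"dr":[0,0,0],"hand":1},{"xyz":[0,0,0],"dr":[0,0,0],"hand":1}]' 25;python3 go.py 432.7 316.8 138 -10.8;
```

```text
time_s: 3.37
ee_pos: [0.4294, 0.3144, 0.1337]
ee_rot: [0.002, 0.995, -0.096, -0.004]
force: [-0.4, 0.1, 0.4]
opening: 0.957
t 3.37 pos [429.4 314.4 133.7] yaw -11.01 dr [ 0.32  0.41 -0.21]  shift after [ 2.8 -3.  -4.3]  shift now [ 2.7 -3.  -4.3]  n>=0.1 F [-0.4  0.1  0.4] open 0.957
time_s: 3.87
ee_pos: [0.4331, 0.317, 0.1392]
ee_rot: [-0.0, 0.995, -0.095, 0.001]
force: [0.3, -0.2, 0.2]
opening: 0.539
t 3.87 pos [433.1 317.  139.2] yaw -10.93 dr [-0.05 -0.07 -0.13]  shift after [-0.3  0.3  1.2]  shift now [-0.3  0.3  1.2]  n>=0.0 F [ 0.3 -0.2  0.2] open 0.539
```

```bash

python3 -m jog '[{"xyz":[0,0,0],"dr":[0,0,0],"hand":1},{"xyz":[0,0,0],"dr":[0,0,0],"hand":1},{"xyz":[0,0,0],"dr":[0,0,0],"hand":1},{"xyz":[0,0,0],"dr":[0,0,0],"hand":1},{"xyz":[0,0,0],"dr":[0,0,0],"hand":1},{"xyz":[0,0,0],"dr":[0,0,0],"hand":1},{"xyz":[0,0,0],"dr":[0,0,0],"hand":1}]' 25;python3 go.py 432.7 316.8 138 -10.8;
```

```text
time_s: 4.45
ee_pos: [0.4326, 0.3168, 0.1384]
ee_rot: [0.0, 0.995, -0.095, -0.0]
force: [0.8, -0.1, -1.3]
opening: 0.084
t 4.45 pos [432.6 316.8 138.4] yaw -10.93 dr [ 0.    0.01 -0.13]  shift after [ 0.1 -0.   0.4]  shift now [ 0.1 -0.   0.4]  n>=0.0 F [ 0.8 -0.1 -1.3] open 0.084
```

```bash

python3 -m jog '[{"xyz":[0,0,-5],"dr":[0,0,0],"hand":1},{"xyz":[0,0,-10],"dr":[0,0,0],"hand":1},{"xyz":[0,0,-15],"dr":[0,0,0],"hand":1},{"xyz":[0,0,-15],"dr":[0,0,0],"hand":1},{"xyz":[0,0,-15],"dr":[0,0,0],"hand":1},{"xyz":[0,0,-10],"dr":[0,0,0],"hand":1},{"xyz":[0,0,-5],"dr":[0,0,0],"hand":1}]' 25;python3 go.py 655.7 101.9 213 5.2;
python3 -m jog '[{"xyz":[0,0,0],"dr":[0,0,-3],"hand":1},{"xyz":[0,0,0],"dr":[0,0,-5],"hand":1},{"xyz":[0,0,0],"dr":[0,0,-5],"hand":1},{"xyz":[0,0,0],"dr":[0,0,-3.1],"hand":1}]';python3 go.py 655.7 101.9 213 5.2;
```

```text
time_s: 5.03
ee_pos: [0.4336, 0.3173, 0.2159]
ee_rot: [-0.001, 0.995, -0.095, 0.001]
force: [0.2, 0.8, -2.4]
opening: 0.085
t 5.03 pos [433.6 317.3 215.9] yaw -10.93 dr [ -0.1   -0.18 -16.13]  shift after [201.7 234.6   2.9]  shift now [258.9 169.4   3.2]  n>=7.4 F [ 0.2  0.8 -2.4] open 0.085
time_s: 5.37
ee_pos: [0.4322, 0.3166, 0.2131]
ee_rot: [0.0, 0.999, 0.047, -0.001]
force: [0.3, -0.0, -1.3]
opening: 0.083
t 5.37 pos [432.2 316.6 213.1] yaw 5.39 dr [0.02 0.06 0.19]  shift after [2.032e+02 2.340e+02 1.000e-01]  shift now [ 2.024e+02  2.347e+02 -1.000e-01]  n>=7.4 F [ 0.3 -0.  -1.3] open 0.083
```

```bash

python3 -m jog '[{"xyz":[14,16,0],"dr":[0,0,0],"hand":1},{"xyz":[22,26,0],"dr":[0,0,0],"hand":1},{"xyz":[24,27,0],"dr":[0,0,0],"hand":1},{"xyz":[24,27,0],"dr":[0,0,0],"hand":1},{"xyz":[24,27,0],"dr":[0,0,0],"hand":1},{"xyz":[24,27,0],"dr":[0,0,0],"hand":1},{"xyz":[24,27,0],"dr":[0,0,0],"hand":1},{"xyz":[22,26,0],"dr":[0,0,0],"hand":1},{"xyz":[16,20,0],"dr":[0,0,0],"hand":1},{"xyz":[9,11,0],"dr":[0,0,0.2],"hand":1}]'
python3 -m jog '[{"xyz":[0,0,0],"dr":[0,0,0],"hand":1},{"xyz":[0,0,0],"dr":[0,0,0],"hand":1},{"xyz":[0,0,0],"dr":[0,0,0],"hand":1}]'
python3 go.py 655.7 101.9 213 5.2;
python3 - <<'E'
from h import *
for n in ('wrist','top','side'): snap(n,n+'2')
E
```

```text
time_s: 6.2
ee_pos: [0.6574, 0.099, 0.2125]
ee_rot: [0.0, 0.999, 0.042, -0.0]
force: [-0.7, -0.8, -2.1]
opening: 0.081
time_s: 6.45
ee_pos: [0.6547, 0.1033, 0.213]
ee_rot: [-0.0, 0.999, 0.044, -0.001]
force: [0.4, -0.9, -2.2]
opening: 0.085
t 6.45 pos [654.7 103.3 213. ] yaw 5.03 dr [-0.06  0.1  -0.17]  shift after [ 0.9  1.5 -0. ]  shift now [ 0.9  1.5 -0. ]  n>=0.0 F [ 0.4 -0.9 -2.2] open 0.085
```

View pics/wrist2.png

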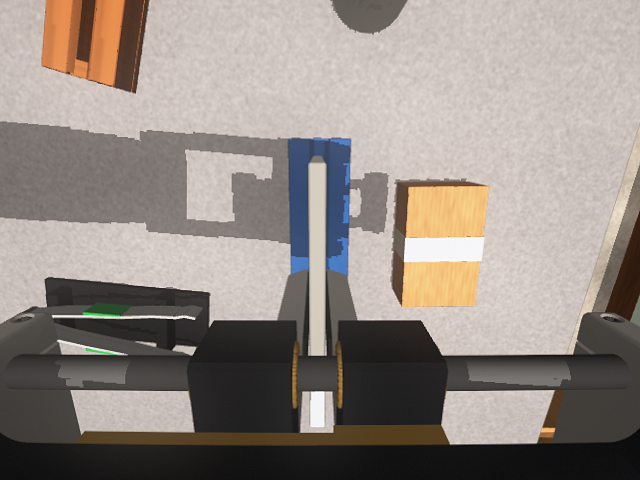

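View pics/side2.png

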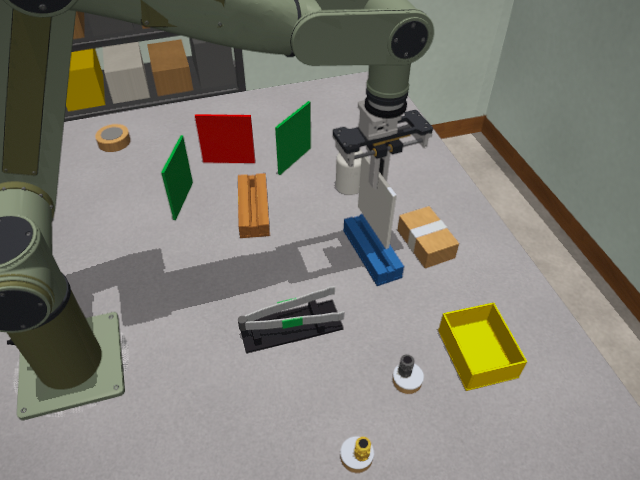

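View pics/top2.png

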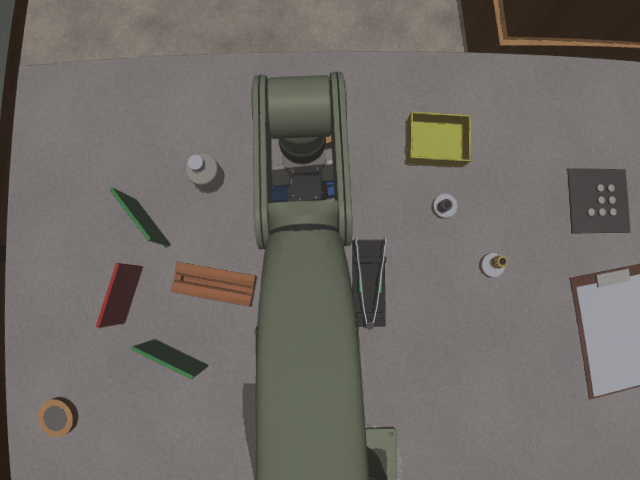

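The panel hangs over the stand (wrist: panel strip at column 317, rows 155–430; stand at columns 289–350). I'll measure the panel's offset from the slot in this one view.

```bash
cat > m3.py <<'E'
from h import *
import sys
c=load(sys.argv[1]); vv,uu=np.mgrid[0:480,0:640]; P=depthpts(c,np.c_[uu.ravel(),vv.ravel()]).reshape(480,640,3)*1000
hsv=cv2.cvtColor(c['color'],cv2.COLOR_BGR2HSV)
blue=(hsv[...,0]>100)&(hsv[...,0]<125)&(hsv[...,1]>100)
top=blue&(P[...,2]>34)&(P[...,2]<44)
zt=float(sys.argv[2]) if len(sys.argv)>2 else 230
pan=(uu>290)&(uu<345)&(vv<330)&(P[...,2]>zt-14)&(P[...,2]<zt+14)&(hsv[...,1]<60)
# per-row left/right edges; cast edges on plane
def edges(m,z,r0,r1):
    L=[];Rr=[]
    for v in range(r0,r1):
        u=np.where(m[v])[0]
        if len(u)>4: L.append((u.min()-.5,v));Rr.append((u.max()+.5,v))
    return onplane(c,L,z/1000)*1000,onplane(c,Rr,z/1000)*1000
def line(p):
    vx,vy,x,y=cv2.fitLine(p[:,:2].astype(np.float32),cv2.DIST_HUBER,0,.01,.01).ravel(); 
    if vy<0: vx,vy=-vx,-vy
    return vx,vy,x,y
zs=np.median(P[top][:,2]);zp=np.median(P[pan][:,2]);print('z stand',zs,'z panel top',zp,top.sum(),pan.sum())
res={}
for nm,m,z,r0,r1 in (('stand',top,zs,145,270),('panel',pan,zp,170,320)):
    for e,p in zip('LR',edges(m,z,r0,r1)):
        vx,vy,x,y=line(p); a=np.degrees(np.arctan2(vy,vx)); 
        x0=x+(100-y)*vx/vy; res[nm+e]=x0; print(nm,e,'angle %.2f x at y=100: %.2f'%(a,x0), len(p))
print('panel mid - stand mid (world x at y=100): %.2f'%((res['panelL']+res['panelR']-res['standL']-res['standR'])/2), 'widths',res['panelR']-res['panelL'],res['standR']-res['standL'])
t=np.radians(5.1);ey=np.array([-np.sin(t),np.cos(t)])
print('far ends along y: stand',np.percentile(P[top][:,:2]@ey,[99.7]),'panel',np.percentile(P[pan][:,:2]@ey,99.7))
E
python3 m3.py wrist2; python3 m2.py top0 260 160 360 210 .03 .05
```

```text
z stand 39.323919289068535 z panel top 231.96673326133697 5475 3846
stand L angle 94.94 x at y=100: 625.72 125
stand R angle 95.19 x at y=100: 686.66 125
panel L angle 94.82 x at y=100: 650.33 150
panel R angle 96.41 x at y=100: 659.71 150
panel mid - stand mid (world x at y=100): -1.17 widths 9.377441 60.940308
far ends along y: stand [130.46640931] panel 115.46312673858125
top0 n 1811 rect [655.7 101.9] [ 61.4 180. ] 5.16 z [32.9 38.  41.8] mean [654.8 102.2  37.8] px mean 306.7 184.1
```

```bash
cat > m4.py <<'E'
from h import *
import sys
c=load(sys.argv[1]); vv,uu=np.mgrid[0:480,0:640]; P=depthpts(c,np.c_[uu.ravel(),vv.ravel()]).reshape(480,640,3)*1000
hsv=cv2.cvtColor(c['color'],cv2.COLOR_BGR2HSV)
t=np.radians(5.1);ex=np.array([np.cos(t),np.sin(t)]);ey=np.array([-np.sin(t),np.cos(t)])
b=(hsv[...,0]>100)&(hsv[...,0]<125)&(hsv[...,1]>100)&(P[...,2]>36)&(P[...,2]<44)&(abs(P[...,0]-656)<60)&(abs(P[...,1]-100)<120)
w=(hsv[...,1]<60)&(P[...,2]>60)&(P[...,2]<205)&(abs(P[...,0]-656)<25)&(abs(P[...,1]-100)<90)&(uu>340)&(uu<410)
for nm,m in (('stand',b),('panel',w)):
    q=P[m]; y=q[:,:2]@ey; x=q[:,:2]@ex; print(nm,m.sum(),'y',np.percentile(y,[.3,99.7]).round(1),'x',np.percentile(x,[.3,50,99.7]).round(1),'z',np.percentile(q[:,2],[.3,99.7]).round(1), 'px',uu[m].min(),uu[m].max(),vv[m].min(),vv[m].max())
q=P[w]; x=q[:,:2]@ex; A=np.c_[q[:,2],q[:,:2]@ey,np.ones(len(q))]; print('panel x vs z slope, y slope',np.linalg.lstsq(A,x,rcond=None)[0])
im=c['color'][90:290,300:430]; cv2.imwrite('pics/z3.png',cv2.resize(im,None,fx=3,fy=3,interpolation=cv2.INTER_CUBIC))
E
python3 m4.py side2
```

```text
stand 1103 y [-51.2 127.9] x [630.5 650.3 692.2] z [36.1 43.9] px 344 403 214 275
panel 1522 y [-27.2 113.5] x [654.9 657.4 664.7] z [ 83.9 204.3] px 358 394 164 248
panel x vs z slope, y slope [ 4.89634137e-04 -9.68219700e-03  6.57862921e+02]
```

View pics/z3.png

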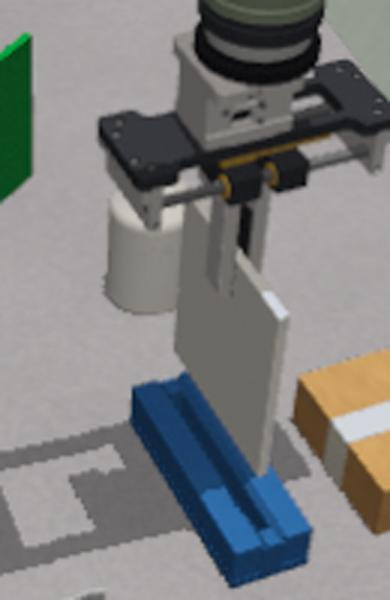

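Wrist and side both put the panel about 4.8 mm too far in +y, with a small +x shift needed. I'll correct both, lower to just above the mouth and look again.

```bash

python3 -m jog '[{"xyz":[0.7,4.8,0],"dr":[0,0,0.5],"hand":1},{"xyz":[0,0,10],"dr":[0,0,0],"hand":1},{"xyz":[0,0,12],"dr":[0,0,0],"hand":1},{"xyz":[0,0,10],"dr":[0,0,0],"hand":1},{"xyz":[0,0,4],"dr":[0,0,0],"hand":1},{"xyz":[0,0,0],"dr":[0,0,0],"hand":1},{"xyz":[0,0,0],"dr":[0,0,0],"hand":1}]'
python3 - <<'E'
from h import *
for n in ('wrist','side'): snap(n,n+'3')
E
python3 m3.py wrist3 195; python3 m4.py side3
```

```text
time_s: 7.18
ee_pos: [0.6565, 0.0973, 0.1764]
ee_rot: [-0.0, 0.999, 0.039, -0.001]
force: [-0.4, 0.7, -1.5]
opening: 0.086
z stand 39.32383464549025 z panel top 195.27397243499456 7140 3884
stand L angle 95.09 x at y=100: 625.80 125
stand R angle 94.85 x at y=100: 686.58 125
panel L angle 94.18 x at y=100: 651.49 150
panel R angle 96.00 x at y=100: 660.99 150
panel mid - stand mid (world x at y=100): 0.05 widths 9.501282 60.784424
far ends along y: stand [130.72380328] panel 109.25364255954072
stand 854 y [-51.7 127.5] x [629.8 645.8 692.1] z [36.1 43.7] px 344 403 216 275
panel 1828 y [-34.1 107.5] x [646.1 659.  676.9] z [ 60.9 204.1] px 360 396 168 258
panel x vs z slope, y slope [ 1.66143767e-03 -1.65256658e-03  6.58943959e+02]
```

View pics/z3.png

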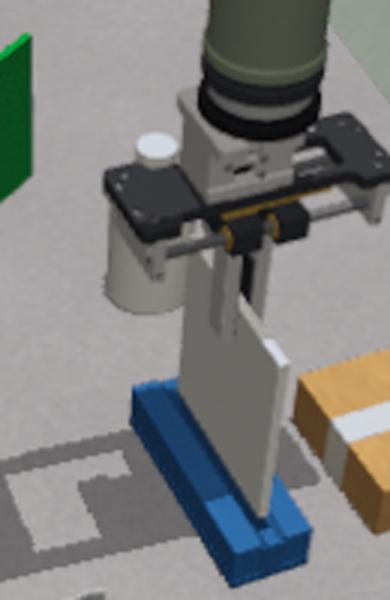

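View pics/wrist3.png

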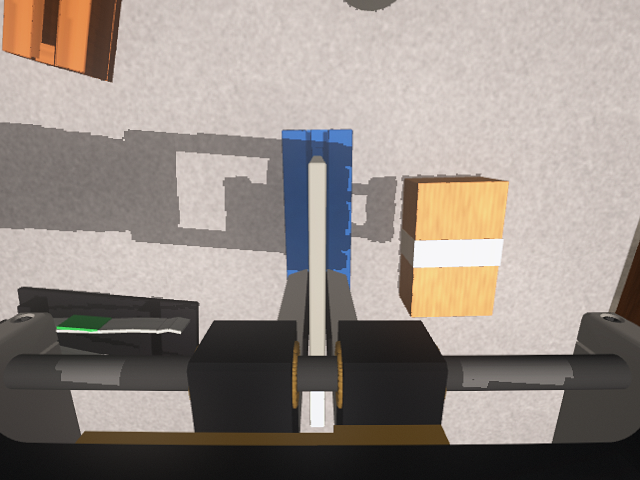

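```bash

python3 -m jog '[{"xyz":[0,0,5],"dr":[0,0,0],"hand":1},{"xyz":[0,0,3],"dr":[0,0,0],"hand":1},{"xyz":[0,0,3],"dr":[0,0,0],"hand":1},{"xyz":[0,0,0],"dr":[0,0,0],"hand":1}]'
python3 go.py 656 97 138 5.1
python3 - <<'E'
from h import *
c=snap('side','side4')
im=c['color'][90:290,300:430]; cv2.imwrite('pics/z4.png',cv2.resize(im,None,fx=3,fy=3,interpolation=cv2.INTER_CUBIC))
E
```

```text
time_s: 7.62
ee_pos: [0.6565, 0.0973, 0.1655]
ee_rot: [-0.0, 0.999, 0.039, -0.001]
force: [-0.3, -0.3, -1.9]
opening: 0.083
t 7.62 pos [656.5  97.3 165.5] yaw 4.47 dr [-0.    0.07 -0.63]  shift after [-0.5  0.2 27.5]  shift now [-0.5  0.2 27.5]  n>=0.7 F [-0.3 -0.3 -1.9] open 0.083
```

View pics/z4.png

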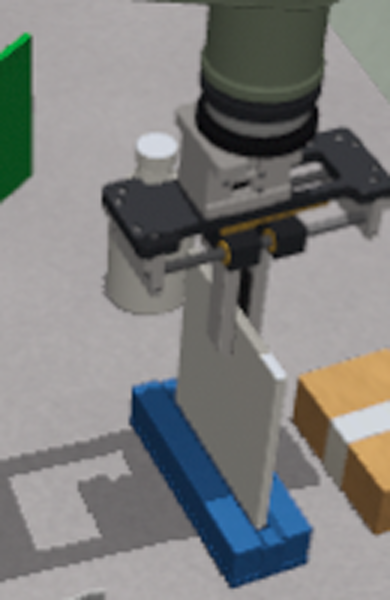

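Contact-free and 5 mm into the mouth. I'll continue down.

```bash

python3 -m jog '[{"xyz":[0,0,3],"dr":[0,0,0],"hand":1},{"xyz":[0,0,4],"dr":[0,0,0],"hand":1},{"xyz":[0,0,4],"dr":[0,0,0],"hand":1},{"xyz":[0,0,4],"dr":[0,0,0],"hand":1}]'
python3 -m jog '[{"xyz":[0,0,4],"dr":[0,0,0],"hand":1},{"xyz":[0,0,3.5],"dr":[0,0,0],"hand":1},{"xyz":[0,0,2.5],"dr":[0,0,0],"hand":1},{"xyz":[0,0,1],"dr":[0,0,0],"hand":1},{"xyz":[0,0,0],"dr":[0,0,0],"hand":1}]'
python3 go.py 656 97 138 5.1
```

```text
time_s: 8.0
ee_pos: [0.6569, 0.0973, 0.1509]
ee_rot: [-0.0, 0.999, 0.039, -0.0]
force: [0.7, -0.7, -3.2]
opening: 0.088
time_s: 8.42
ee_pos: [0.6568, 0.0973, 0.14]
ee_rot: [-0.0, 0.999, 0.039, -0.0]
force: [0.2, 0.3, -1.3]
opening: 0.085
t 8.42 pos [656.8  97.3 140. ] yaw 4.47 dr [-0.    0.03 -0.63]  shift after [-0.8  0.2  2. ]  shift now [-0.8  0.2  2. ]  n>=0.1 F [ 0.2  0.3 -1.3] open 0.085
```

```bash

python3 -m jog '[{"xyz":[0,0,1.2],"dr":[0,0,0],"hand":1},{"xyz":[0,0,1],"dr":[0,0,0],"hand":1},{"xyz":[0,0,0],"dr":[0,0,0],"hand":1},{"xyz":[0,0,0],"dr":[0,0,0],"hand":1}]'
python3 go.py 656 97 138 5.1
```

```text
time_s: 8.75
ee_pos: [0.6571, 0.0973, 0.1385]
ee_rot: [-0.0, 0.999, 0.039, 0.0]
force: [0.6, 0.1, -1.8]
opening: 0.083
t 8.75 pos [657.1  97.3 138.5] yaw 4.47 dr [ 0.   -0.02 -0.63]  shift after [-1.1  0.2  0.5]  shift now [-1.1  0.2  0.5]  n>=0.0 F [ 0.6  0.1 -1.8] open 0.083
```

```bash

python3 -m jog '[{"xyz":[0,0,0.8],"dr":[0,0,0],"hand":1},{"xyz":[0,0,0.7],"dr":[0,0,0],"hand":1},{"xyz":[0,0,0],"dr":[0,0,0],"hand":1},{"xyz":[0,0,0],"dr":[0,0,0],"hand":1}]'
python3 go.py 656 97 138 5.1
python3 - <<'E'
from h import *
snap('side','side5')
E
python3 m4.py side5
```

```text
time_s: 9.08
ee_pos: [0.6573, 0.0974, 0.1384]
ee_rot: [0.0, 0.999, 0.039, 0.0]
force: [-2.6, 0.0, 5.2]
opening: 0.082
t 9.08 pos [657.3  97.4 138.4] yaw 4.47 dr [ 0.   -0.05 -0.63]  shift after [-1.3  0.2  0.4]  shift now [-1.3  0.2  0.4]  n>=0.0 F [-2.6  0.   5.2] open 0.082
stand 816 y [-51.6 127.6] x [630.3 645.9 692. ] z [36.1 43.7] px 344 403 216 275
panel 1526 y [-33.8 107.4] x [645.7 659.2 678.9] z [ 60.8 202.9] px 360 394 182 258
panel x vs z slope, y slope [ 5.82078531e-03 -2.36287447e-03  6.58760143e+02]
```

View pics/z3.png

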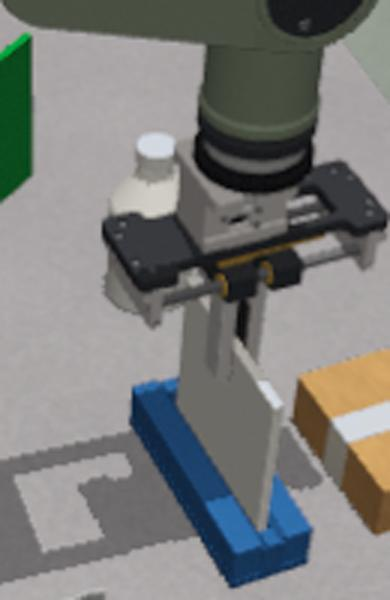

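Seated: 5 N floor contact at the same TCP height as the start. Now I release and rise.

```bash

python3 -m jog '[{"xyz":[0,0,0],"dr":[0,0,0],"hand":0.65},{"xyz":[0,0,0],"dr":[0,0,0],"hand":0.65},{"xyz":[0,0,0],"dr":[0,0,0],"hand":0.65},{"xyz":[0,0,0],"dr":[0,0,0],"hand":0.65},{"xyz":[0,0,-10],"dr":[0,0,0],"hand":0.6},{"xyz":[0,0,-25],"dr":[0,0,0],"hand":0.5},{"xyz":[0,0,-30],"dr":[0,0,0],"hand":0},{"xyz":[0,0,-30],"dr":[0,0,0],"hand":0}]'
python3 go.py 656 97 138 5.1
python3 - <<'E'
from h import *
snap('side','side6');snap('wrist','wrist6')
E
python3 m4.py side6; python3 m3.py wrist6 157;python3 m2.py wrist6 290 100 345 420 .145 .17
```

```text
time_s: 9.8
ee_pos: [0.6564, 0.0972, 0.2325]
ee_rot: [-0.0, 0.999, 0.039, -0.001]
force: [0.2, -0.5, 1.0]
opening: 0.575
t 9.80 pos [656.4  97.2 232.5] yaw 4.47 dr [-0.01  0.1  -0.63]  shift after [-0.5  0.2 94.5]  shift now [-0.3  0.2 94.5]  n>=2.3 F [ 0.2 -0.5  1. ] open 0.575
stand 818 y [-51.8 127.6] x [630.4 645.7 692.8] z [36.1 43.8] px 344 403 216 275
panel 1337 y [-33.7 107.4] x [656.9 659.4 667.3] z [ 60.4 160.9] px 360 394 183 257
panel x vs z slope, y slope [1.94791281e-02 1.63864255e-03 6.57522043e+02]
z stand 39.22937923856176 z panel top 157.3124344828006 6808 1745
stand L angle 94.96 x at y=100: 625.71 125
stand R angle 95.42 x at y=100: 686.70 125
panel L angle 93.94 x at y=100: 652.04 150
panel R angle 94.39 x at y=100: 659.86 150
panel mid - stand mid (world x at y=100): -0.25 widths 7.8272705 60.99469
far ends along y: stand [130.73902769] panel 109.37602533073363
wrist6 n 1762 rect [655.8  98.4] [  7.6 139.4] 4.37 z [156.2 157.3 158.4] mean [655.6 103.4 157.3] px mean 310.3 239.5
```

View pics/z3.png

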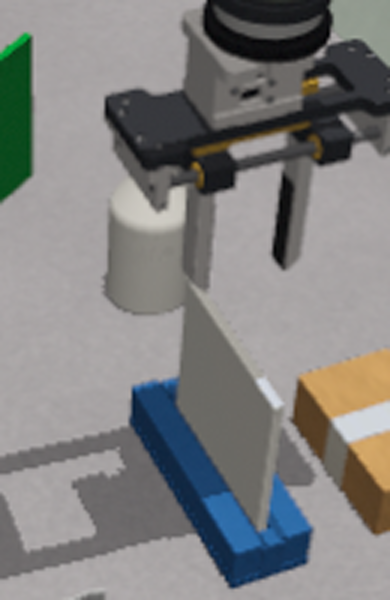

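View pics/wrist6.png

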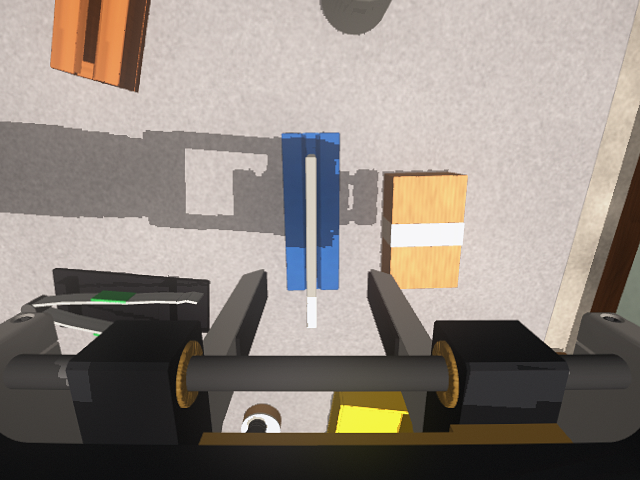

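Panel seated and upright: top at 157 mm, yaw ≈4.4°, centre (655.8, 97.8). Side view z3 shows it standing in the slot. Now I turn to yaw −90° and go to the tongs.

```bash

python3 -m jog '[{"xyz":[0,0,-10],"dr":[0,0,7],"hand":0},{"xyz":[0,0,-10],"dr":[0,0,7],"hand":0},{"xyz":[0,0,0],"dr":[0,0,7],"hand":0},{"xyz":[0,0,0],"dr":[0,0,7],"hand":0},{"xyz":[0,0,0],"dr":[0,0,7],"hand":0},{"xyz":[0,0,0],"dr":[0,0,7],"hand":0},{"xyz":[0,0,0],"dr":[0,0,7],"hand":0},{"xyz":[0,0,0],"dr":[0,0,7],"hand":0},{"xyz":[0,0,0],"dr":[0,0,7],"hand":0},{"xyz":[0,0,0],"dr":[0,0,7],"hand":0}]'
python3 -m jog '[{"xyz":[0,0,0],"dr":[0,0,7],"hand":0},{"xyz":[0,0,0],"dr":[0,0,7],"hand":0},{"xyz":[0,0,0],"dr":[0,0,7],"hand":0},{"xyz":[0,0,0],"dr":[0,0,3.5],"hand":0}]'
python3 go.py 425 -35 230 -90
```

```text
time_s: 10.73
ee_pos: [0.6568, 0.0973, 0.2512]
ee_rot: [0.0, 0.839, -0.544, -0.0]
force: [0.3, -0.0, 0.1]
opening: 1.002
time_s: 11.07
ee_pos: [0.6568, 0.0973, 0.2512]
ee_rot: [-0.0, -0.705, 0.709, 0.0]
force: [0.5, -0.6, 0.3]
opening: 0.998
t 11.07 pos [656.8  97.3 251.2] yaw -90.32 dr [ 0.04 -0.   -0.32]  shift after [132.3 231.8  21.2]  shift now [133.6 231.   21.4]  n>=6.4 F [ 0.5 -0.6  0.3] open 0.998
```

```bash

python3 -m jog '[{"xyz":[18,30,0],"dr":[0,0,-0.3],"hand":0},{"xyz":[20,34,3],"dr":[0,0,0],"hand":0},{"xyz":[20,34,3],"dr":[0,0,0],"hand":0},{"xyz":[20,34,3],"dr":[0,0,0],"hand":0},{"xyz":[20,34,3],"dr":[0,0,0],"hand":0},{"xyz":[18,34,3],"dr":[0,0,0],"hand":0},{"xyz":[10,20,3],"dr":[0,0,0],"hand":0},{"xyz":[6,12,3],"dr":[0,0,0],"hand":0},{"xyz":[0,0,0],"dr":[0,0,0],"hand":0},{"xyz":[0,0,0],"dr":[0,0,0],"hand":0}]'
python3 go.py 425 -35 230 -90
python3 - <<'E'
from h import *
snap('wrist','wrist7');snap('top','top7')
E
```

```text
time_s: 11.9
ee_pos: [0.4255, -0.0357, 0.2308]
ee_rot: [-0.0, 0.708, -0.706, 0.0]
force: [-0.1, 0.5, -0.3]
opening: 0.998
t 11.90 pos [425.5 -35.7 230.8] yaw -89.80 dr [-0.05  0.01  0.2 ]  shift after [-0.7  0.5  0.8]  shift now [-0.7  0.5  0.8]  n>=0.0 F [-0.1  0.5 -0.3] open 0.998
```

View pics/wrist7.png

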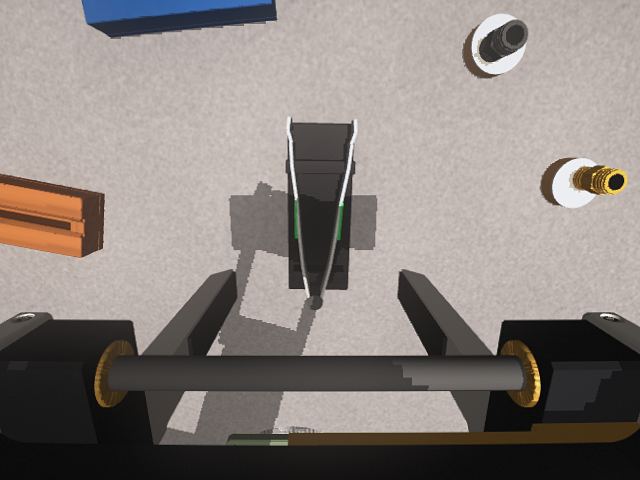

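The wrist view shows the tongs in full: green pads (296,219) and (341,221), jaw tips (290,119) and (356,122), hinge (316,302). The brass fitting is at (600,180) on the right, the black one at (505,42).

```bash
cat > m5.py <<'E'
from h import *
import sys
c=load(sys.argv[1]); z0,z1=float(sys.argv[2]),float(sys.argv[3])
vv,uu=np.mgrid[0:480,0:640]; P=depthpts(c,np.c_[uu.ravel(),vv.ravel()]).reshape(480,640,3)*1000
m=(P[...,2]>z0)&(P[...,2]<z1)&(uu>240)&(uu<390)&(vv>100)&(vv<315)&(abs(P[...,0]-425)<140)
hsv=cv2.cvtColor(c['color'],cv2.COLOR_BGR2HSV)
g=(hsv[...,0]>45)&(hsv[...,0]<85)&(hsv[...,1]>90)&m
n,l,st,ce=cv2.connectedComponentsWithStats(g.astype(np.uint8))
for i in range(1,n):
    if st[i,4]>8: q=P[l==i]; print('pad',ce[i].round(1),st[i,4],np.median(q,0).round(1),'x',np.percentile(q[:,0],[2,98]).round(1),'y',np.percentile(q[:,1],[2,50,98]).round(1))
q=P[m]; print('all x',np.percentile(q[:,0],[.3,99.7]).round(1),'zmed',np.median(q[:,2]))
mid=[]
for x in range(310,535,15):
    s=q[abs(q[:,0]-x)<2.5]
    if len(s)<4: continue
    y=np.sort(s[:,1]); k=np.argmax(np.diff(y)); 
    if y[k+1]-y[k]<8: continue
    L=y[k+1:];Rr=y[:k+1]; a,b=np.median(L),np.median(Rr); mid.append((x,(a+b)/2)); print(x,'L %.1f (%.1f..%.1f) R %.1f (%.1f..%.1f) mid %.2f'%(a,L.min(),L.max(),b,Rr.min(),Rr.max(),(a+b)/2))
mid=np.array(mid); f=np.polyfit(mid[:,0],mid[:,1],1); print('midline yaw %.2f, y at 425: %.1f'%(np.degrees(np.arctan(f[0])),np.polyval(f,425)))
E
python3 m5.py wrist7 46 64
python3 m2.py wrist7 560 150 635 210 .055 .07;python3 m2.py top7 475 245 515 282 .055 .075; python3 m2.py wrist7 535 150 640 215 .013 .025
```

```text
pad [295.1 219.4] 107 [429.1 -12.6  55.4] x [410.7 448.7] y [-14.2 -12.6 -11.3]
pad [339.8 221.3] 77 [427.9 -59.5  55.5] x [408.9 445.9] y [-61.4 -59.5 -57.4]
all x [327.7 530.6] zmed 55.408415826061514
355 L -23.7 (-24.8..-21.5) R -42.5 (-44.7..-41.4) mid -33.06
370 L -20.5 (-22.4..-19.4) R -46.7 (-48.9..-45.6) mid -33.62
385 L -18.5 (-19.6..-17.3) R -49.7 (-51.9..-48.7) mid -34.07
400 L -17.5 (-18.6..-16.4) R -52.2 (-53.9..-50.8) mid -34.87
415 L -14.5 (-17.5..-11.3) R -55.8 (-58.9..-53.6) mid -35.15
430 L -13.7 (-16.5..-11.6) R -57.5 (-60.7..-55.4) mid -35.62
445 L -13.9 (-15.6..-11.8) R -59.3 (-61.4..-57.2) mid -36.56
460 L -13.0 (-14.0..-10.9) R -61.0 (-63.1..-60.0) mid -37.04
475 L -11.1 (-12.2..-9.2) R -64.7 (-66.7..-62.7) mid -37.90
490 L -9.4 (-10.5..-8.3) R -66.9 (-68.4..-65.4) mid -38.13
505 L -8.8 (-10.1..-7.7) R -68.5 (-70.0..-66.9) mid -38.61
520 L -6.9 (-7.8..-4.9) R -71.9 (-73.5..-70.6) mid -39.40
midline yaw -2.20, y at 425: -35.7
wrist7 n 632 rect [ 471.4 -334.1] [26.2 24.7] 4.79 z [57.  63.2 64.7] mean [ 471.8 -332.1   62.3] px mean 611.8 181.0
top7 n 103 rect [ 471.6 -334.5] [25.7 23. ] 88.97 z [58.  62.5 65.6] mean [ 471.5 -333.1   62.1] px mean 501.6 261.0
wrist7 n 1514 rect [ 464.6 -326.4] [56.8 52. ] 10.34 z [15.7 19.5 21.2] mean [ 464.4 -321.7   19.3] px mean 569.2 183.7
```

```bash
python3 go.py 429 -35.8 39 -92.2
python3 -m jog '[{"xyz":[0,-3,20],"dr":[0,0,2.4],"hand":0},{"xyz":[0,0,30],"dr":[0,0,0],"hand":0},{"xyz":[0,0,35],"dr":[0,0,0],"hand":0},{"xyz":[0,0,25],"dr":[0,0,0],"hand":0},{"xyz":[0,0,10],"dr":[0,0,0],"hand":0},{"xyz":[0,0,0],"dr":[0,0,0],"hand":0}]'
python3 go.py 429 -35.8 39 -92.2
python3 - <<'E'
from h import *
snap('wrist','wrist8')
E
python3 m5.py wrist8 46 64 | grep -v mid
```

```text
t 12.00 pos [426.5 -35.5 231.1] yaw -89.71 dr [-0.06  0.    2.49]  shift after [  0.2  -2.5 192.1]  shift now [  0.4  -2.3 192.1]  n>=4.6 F [-0.8  0.5 -0.6] open 1.000
time_s: 12.5
ee_pos: [0.427, -0.0346, 0.1082]
ee_rot: [-0.001, -0.694, 0.72, 0.003]
force: [-0.8, -0.8, 0.5]
opening: 1.0
t 12.50 pos [427.  -34.6 108.2] yaw -92.07 dr [0.34 0.09 0.13]  shift after [ 1.1 -2.1 69.2]  shift now [ 1.3 -2.5 69.2]  n>=1.7 F [-0.8 -0.8  0.5] open 1.000
pad [285.8 258. ] 239 [429.9 -12.9  55.5] x [410.6 448.8] y [-14.4 -12.9 -11.5]
pad [353.2 258.5] 201 [428.5 -59.3  55.5] x [408.9 446.9] y [-61.4 -59.3 -57. ]
all x [385.6 530.3] zmed 55.24545529482963
```

View pics/wrist8.png

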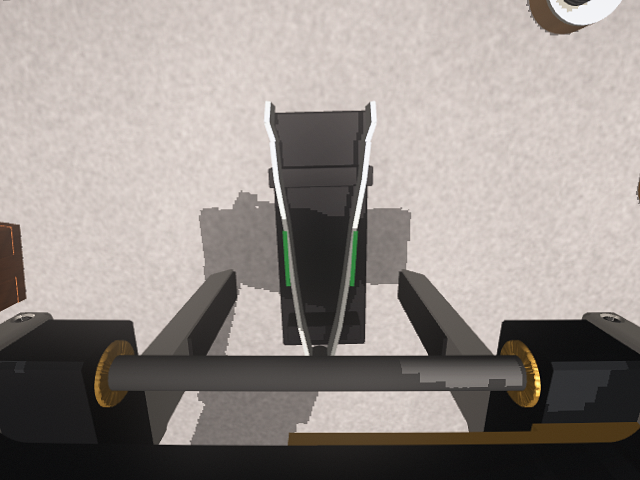

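```bash

python3 -m jog '[{"xyz":[1,-1.5,20],"dr":[0,0,0],"hand":0},{"xyz":[0,0,25],"dr":[0,0,0],"hand":0},{"xyz":[0,0,15],"dr":[0,0,0],"hand":0},{"xyz":[0,0,9],"dr":[0,0,0],"hand":0.3},{"xyz":[0,0,0],"dr":[0,0,0],"hand":0.45},{"xyz":[0,0,0],"dr":[0,0,0],"hand":0.45},{"xyz":[0,0,0],"dr":[0,0,0],"hand":0.45},{"xyz":[0,0,0],"dr":[0,0,0],"hand":0.45}]' 15
python3 go.py 429 -35.8 39 -92.2
```

```text
time_s: 13.22
ee_pos: [0.4316, -0.0371, 0.0433]
ee_rot: [0.001, -0.694, 0.72, -0.001]
force: [-0.5, -0.2, 0.5]
opening: 0.68
t 13.22 pos [431.6 -37.1  43.3] yaw -92.12 dr [-0.19 -0.05  0.08]  shift after [-1.2  2.7  4.3]  shift now [-1.2  2.7  4.3]  n>=0.1 F [-0.5 -0.2  0.5] open 0.680
```

```bash

python3 -m jog '[{"xyz":[0,0,0],"dr":[0,0,0],"hand":0.45},{"xyz":[0,0,0],"dr":[0,0,0],"hand":0.45}]' 15
python3 go.py 429 -35.8 39 -92.2
```

```text
time_s: 13.38
ee_pos: [0.4307, -0.0369, 0.0426]
ee_rot: [0.0, -0.694, 0.72, -0.001]
force: [0.4, 0.2, -0.0]
opening: 0.562
t 13.38 pos [430.7 -36.9  42.6] yaw -92.13 dr [-0.1  -0.02  0.07]  shift after [-1.   1.8  3.6]  shift now [-1.   1.8  3.6]  n>=0.1 F [ 0.4  0.2 -0. ] open 0.562
```

```bash

python3 -m jog '[{"xyz":[-1,1.6,3.4],"dr":[0,0,0],"hand":0.45},{"xyz":[0,0,0],"dr":[0,0,0],"hand":0.5},{"xyz":[0,0,0],"dr":[0,0,0],"hand":0.53},{"xyz":[0,0,0],"dr":[0,0,0],"hand":0.54},{"xyz":[0,0,0],"dr":[0,0,0],"hand":0.54},{"xyz":[0,0,0],"dr":[0,0,0],"hand":0.54}]' 15
python3 go.py 429 -35.8 39 -92.2
python3 - <<'E'
from h import *
snap('wrist','wrist9')
E
python3 m5.py wrist9 46 64 

```

```text
time_s: 13.88
ee_pos: [0.4282, -0.0355, 0.0382]
ee_rot: [-0.0, -0.694, 0.72, 0.0]
force: [-0.5, -0.6, -2.2]
opening: 0.463
t 13.88 pos [428.2 -35.5  38.2] yaw -92.13 dr [0.03 0.01 0.07]  shift after [ 0.2 -0.8 -0.8]  shift now [ 0.2 -0.8 -0.8]  n>=0.0 F [-0.5 -0.6 -2.2] open 0.463
pad [274.3 292.7] 257 [437.6 -15.1  55.5] x [426.6 448.6] y [-16.8 -15.1 -13.6]
pad [359.3 292.6] 276 [435.5 -56.   55.6] x [425.4 447.3] y [-57.5 -56.  -54.4]
all x [424.6 523.6] zmed 55.212557603767074
430 L -16.2 (-18.8..-13.3) R -54.4 (-57.2..-51.7) mid -35.30
445 L -16.8 (-18.3..-14.0) R -55.0 (-57.5..-53.2) mid -35.92
460 L -16.3 (-17.3..-13.9) R -56.5 (-58.9..-55.2) mid -36.39
475 L -15.0 (-16.0..-12.5) R -59.1 (-61.7..-57.8) mid -37.07
490 L -14.1 (-14.9..-11.7) R -61.0 (-63.2..-59.8) mid -37.55
505 L -14.2 (-15.3..-12.0) R -62.1 (-64.5..-60.7) mid -38.16
520 L -12.2 (-13.5..-9.8) R -65.0 (-67.4..-63.9) mid -38.64
midline yaw -2.13, y at 425: -35.1
```

View pics/wrist9.png

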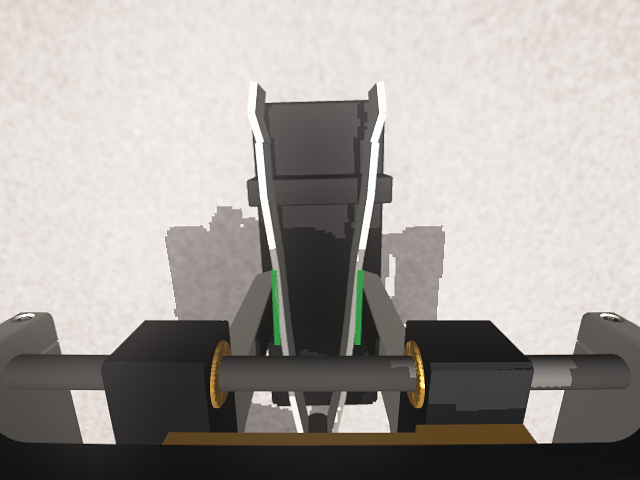

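Tongs gripped at 43.5 mm across the pads, jaws wide. Now I lift.

```bash

python3 -m jog '[{"xyz":[0,0,-4],"dr":[0,0,0],"hand":0.54},{"xyz":[0,0,-10],"dr":[0,0,0],"hand":0.54},{"xyz":[0,0,-20],"dr":[0,0,0],"hand":0.54},{"xyz":[0,0,-20],"dr":[0,0,0],"hand":0.54},{"xyz":[0,0,-20],"dr":[0,0,0],"hand":0.54},{"xyz":[0,0,-10],"dr":[0,0,0],"hand":0.54},{"xyz":[0,0,0],"dr":[0,0,0],"hand":0.54},{"xyz":[0,0,0],"dr":[0,0,0],"hand":0.54}]' 15
python3 go.py 376 -331 122 -92.2
python3 - <<'E'
from h import *
snap('wrist','wrist10')
E
python3 m5.py wrist10 116 164 

```

```text
time_s: 14.6
ee_pos: [0.4288, -0.0357, 0.1229]
ee_rot: [0.0, -0.694, 0.72, -0.001]
force: [-0.6, -0.2, -1.1]
opening: 0.462
t 14.60 pos [428.8 -35.7 122.9] yaw -92.13 dr [-0.09 -0.02  0.07]  shift after [297.1  41.4   0.9]  shift now [297.1  41.8   0.9]  n>=7.2 F [-0.6 -0.2 -1.1] open 0.462
pad [274.4 291.8] 259 [439.1 -15.4 140.3] x [427.  449.5] y [-17.  -15.4 -13.9]
pad [360.3 297.2] 149 [434.  -56.7 140.3] x [425.3 445.2] y [-58.  -56.7 -55.1]
all x [419.3 525. ] zmed 139.63386963767095
415 L -19.2 (-19.3..-19.1) R -50.6 (-50.8..-50.3) mid -34.92
430 L -17.1 (-19.0..-13.4) R -54.0 (-57.3..-51.7) mid -35.57
445 L -17.6 (-18.5..-14.0) R -54.3 (-57.7..-53.3) mid -35.95
460 L -17.1 (-17.7..-14.2) R -56.1 (-59.0..-55.3) mid -36.61
475 L -15.6 (-16.1..-12.8) R -58.6 (-61.6..-57.9) mid -37.12
490 L -14.8 (-15.1..-11.9) R -60.5 (-63.4..-59.9) mid -37.63
505 L -15.0 (-15.5..-12.1) R -61.7 (-64.9..-60.8) mid -38.37
520 L -12.9 (-13.7..-10.0) R -64.7 (-67.7..-64.1) mid -38.78
midline yaw -2.12, y at 425: -35.3
```

View pics/wrist10.png

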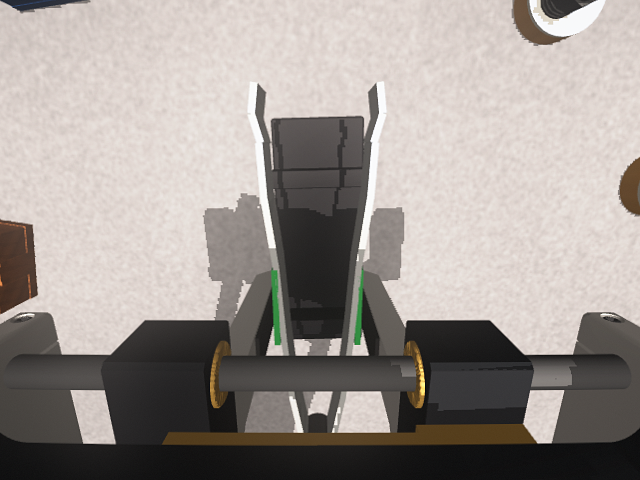

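```bash

python3 -m jog '[{"xyz":[14,2,0],"dr":[0,0,0],"hand":0.54},{"xyz":[28,4,0],"dr":[0,0,0],"hand":0.54},{"xyz":[36,4,0],"dr":[0,0,0],"hand":0.54},{"xyz":[40,5,0],"dr":[0,0,0],"hand":0.54},{"xyz":[40,5,0],"dr":[0,0,0],"hand":0.54},{"xyz":[40,5,0],"dr":[0,0,0],"hand":0.54},{"xyz":[40,5,0],"dr":[0,0,0],"hand":0.54},{"xyz":[32,4,0],"dr":[0,0,0],"hand":0.54},{"xyz":[18,2,0],"dr":[0,0,0],"hand":0.54},{"xyz":[9,1,0],"dr":[0,0,0],"hand":0.54}]' 15
python3 -m jog '[{"xyz":[0,0,0],"dr":[0,0,0],"hand":0.54},{"xyz":[0,0,0],"dr":[0,0,0],"hand":0.54},{"xyz":[0,0,0],"dr":[0,0,0],"hand":0.54}]' 15
python3 go.py 380.6 -330.9 122 -92.13
python3 - <<'E'
from h import *
snap('wrist','wrist11');snap('top','top11')
E

```

```text
time_s: 15.48
ee_pos: [0.379, -0.333, 0.1207]
ee_rot: [-0.0, -0.693, 0.721, 0.001]
force: [0.1, 0.7, -1.6]
opening: 0.46
time_s: 15.73
ee_pos: [0.3802, -0.3291, 0.1214]
ee_rot: [0.0, -0.694, 0.72, 0.001]
force: [0.5, 0.0, -1.7]
opening: 0.464
t 15.73 pos [ 380.2 -329.1  121.4] yaw -92.06 dr [0.08 0.13 0.07]  shift after [ 1.8 -0.5 -0.6]  shift now [ 1.8 -0.5 -0.6]  n>=0.0 F [ 0.5  0.  -1.7] open 0.464
```

View pics/wrist11.png

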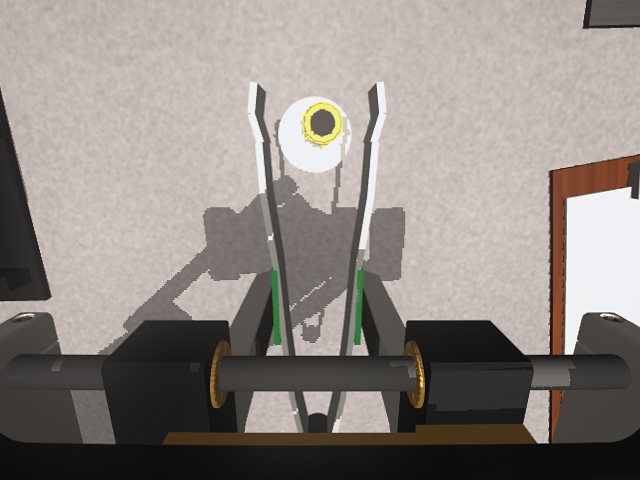

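View pics/top11.png

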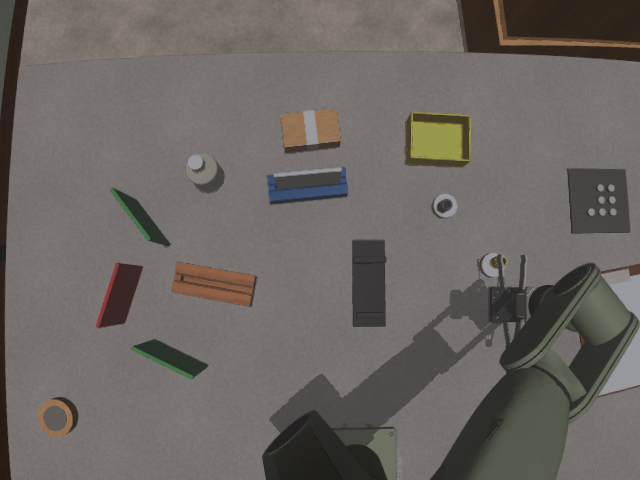

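The two candidates are brass at wrist px (322,123), gold, between the jaws, and black at top px (445,205). I'll confirm in one crop and measure the jaws and fitting together.

```bash
python3 - <<'E'
from h import *
c=load('wrist11'); 
cv2.imwrite('pics/z5.png',cv2.resize(c['color'][70:200,230:400],None,fx=4,fy=4,interpolation=cv2.INTER_CUBIC))
vv,uu=np.mgrid[0:480,0:640]; P=depthpts(c,np.c_[uu.ravel(),vv.ravel()]).reshape(480,640,3)*1000
hsv=cv2.cvtColor(c['color'],cv2.COLOR_BGR2HSV)
gold=(hsv[...,0]>18)&(hsv[...,0]<38)&(hsv[...,1]>100)&(uu>270)&(uu<370)&(vv>80)&(vv<190)
top=gold&(P[...,2]>58)
ct=max(cv2.findContours(top.astype(np.uint8),cv2.RETR_EXTERNAL,cv2.CHAIN_APPROX_NONE)[0],key=len)
(u,v),r=cv2.minEnclosingCircle(ct); zt=np.median(P[top][:,2]); e=cv2.fitEllipse(ct)
print('gold',gold.sum(),top.sum(),'circle',u,v,r,'ellipse',np.round(e[0],1),np.round(e[1],1),'zmed',zt,'-> at z64',onplane(c,[[u,v]],.064)*1000,onplane(c,[e[0]],.064)*1000,'at 62.5',onplane(c,[e[0]],.0625)*1000)
t=gold&(P[...,2]>58);q=P[t];print('depth centroid/extent',(np.percentile(q,1,axis=0)+np.percentile(q,99,axis=0))/2,np.ptp(q,axis=0))
# jaws
m=(P[...,2]>118)&(P[...,2]<150)&(uu>230)&(uu<400)&(vv>70)&(vv<260); q=P[m]
s=read_state(); p=s['ee_pos']*1000; f=np.radians(-2.06); ex=np.array([np.cos(f),np.sin(f)]);ey=np.array([-np.sin(f),np.cos(f)])
a=(q[:,:2]-p[:2])@ex;b=(q[:,:2]-p[:2])@ey
print('tongs top z',np.percentile(q[:,2],[50,97]),'tip ahead of TCP',np.percentile(a,99.8))
for x in range(30,104,4):
    k=abs(a-x)<1.5; L=b[k&(b>0)];R=b[k&(b<0)]
    if len(L)and len(R): print(x,'L inner %.1f outer %.1f  R inner %.1f outer %.1f mid %.2f gap %.1f  z %.1f %.1f'%(L.min(),L.max(),R.max(),R.min(),(L.min()+R.max())/2,L.min()-R.max(),q[k&(b>0),2].max(),q[k&(b<0),2].max()))
E
```

```text
gold 808 759 circle 321.4364013671875 122.72261810302734 21.02689552307129 ellipse [321.9 122.7] [38.5 40.9] zmed 63.12896776107799 -> at z64 [[ 471.40946991 -334.96362749   64.        ]] [[ 471.41358957 -335.23616031   64.        ]] at 62.5 [[ 471.51770372 -335.25757272   62.5       ]]
depth centroid/extent [ 471.26008094 -335.36557881   63.01285899] [ 28.1164381   24.55919698 226.48570523]
tongs top z [137.63972858 139.59883455] tip ahead of TCP 101.6233720464994
30 L inner 19.4 outer 22.6  R inner -18.3 outer -21.7 mid 0.57 gap 37.7  z 140.2 139.4
34 L inner 19.9 outer 23.4  R inner -18.8 outer -22.3 mid 0.55 gap 38.7  z 140.2 140.3
38 L inner 20.3 outer 23.8  R inner -19.3 outer -22.7 mid 0.49 gap 39.7  z 140.1 140.3
42 L inner 20.9 outer 24.3  R inner -19.8 outer -23.0 mid 0.55 gap 40.8  z 140.0 140.4
46 L inner 21.5 outer 24.9  R inner -20.3 outer -23.8 mid 0.61 gap 41.8  z 139.8 140.1
50 L inner 22.0 outer 25.3  R inner -20.8 outer -24.2 mid 0.57 gap 42.8  z 139.9 140.4
54 L inner 22.5 outer 25.9  R inner -21.3 outer -24.8 mid 0.62 gap 43.8  z 140.2 140.2
58 L inner 22.8 outer
[... 323 characters left out ...]
0.2
74 L inner 23.3 outer 26.5  R inner -22.4 outer -25.6 mid 0.45 gap 45.8  z 140.1 139.9
78 L inner 22.8 outer 26.4  R inner -22.1 outer -26.0 mid 0.38 gap 44.9  z 139.7 140.0
82 L inner 23.4 outer 27.4  R inner -22.7 outer -26.6 mid 0.37 gap 46.1  z 139.6 140.0
86 L inner 24.8 outer 28.9  R inner -23.9 outer -27.7 mid 0.44 gap 48.6  z 140.4 140.0
90 L inner 25.9 outer 29.2  R inner -25.0 outer -28.7 mid 0.48 gap 50.9  z 140.2 139.6
94 L inner 25.4 outer 28.9  R inner -24.5 outer -28.1 mid 0.46 gap 49.8  z 139.9 140.4
98 L inner 24.7 outer 28.4  R inner -23.9 outer -27.5 mid 0.37 gap 48.6  z 140.2 140.5
102 L inner 24.5 outer 27.8  R inner -23.6 outer -27.0 mid 0.47 gap 48.1  z 140.4 139.3
```

View pics/z5.png

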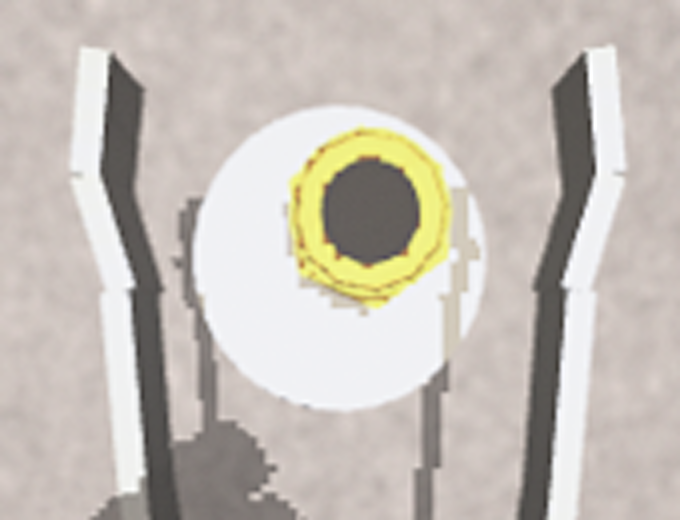

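Crop confirms the gold (brass) fitting centred between the wide jaws. The offset is about 3 mm in y. I'll correct it and descend.

```bash
python3 go.py 380.9 -332.4 37 -92.1
python3 -m jog '[{"xyz":[3,-0.5,0],"dr":[0,0,0],"hand":0.54},{"xyz":[0,0,10],"dr":[0,0,0],"hand":0.54},{"xyz":[0,0,12],"dr":[0,0,0],"hand":0.54},{"xyz":[0,0,10],"dr":[0,0,0],"hand":0.54},{"xyz":[0,0,5],"dr":[0,0,0],"hand":0.54},{"xyz":[0,0,0],"dr":[0,0,0],"hand":0.54},{"xyz":[0,0,0],"dr":[0,0,0],"hand":0.54}]' 15
python3 go.py 380.9 -332.4 37 -92.1
python3 - <<'E'
from h import *
c=snap('wrist','wrist12')
cv2.imwrite('pics/z6.png',cv2.resize(c['color'][60:220,220:420],None,fx=4,fy=4,interpolation=cv2.INTER_CUBIC))
E
```

```text
t 15.83 pos [ 380.6 -329.3  121.9] yaw -92.02 dr [0.04 0.07 0.08]  shift after [ 3.1 -0.5 84.9]  shift now [ 3.2 -0.5 84.9]  n>=2.0 F [-0.1 -1.2 -1.5] open 0.462
time_s: 16.42
ee_pos: [0.3806, -0.3337, 0.0848]
ee_rot: [0.0, -0.694, 0.72, 0.001]
force: [1.3, 1.1, -1.3]
opening: 0.465
t 16.42 pos [ 380.6 -333.7   84.8] yaw -92.12 dr [ 0.04  0.05 -0.02]  shift after [-1.3 -0.2 47.8]  shift now [-1.3 -0.3 47.8]  n>=1.1 F [ 1.3  1.1 -1.3] open 0.465
```

View pics/z6.png

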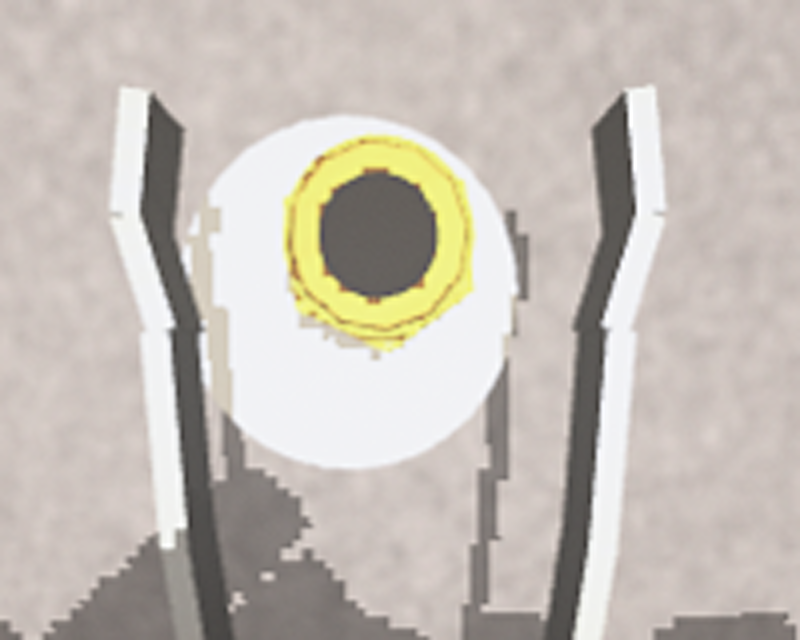

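```bash

python3 -m jog '[{"xyz":[-1.2,0,6],"dr":[0,0,0],"hand":0.54},{"xyz":[0,0,10],"dr":[0,0,0],"hand":0.54},{"xyz":[0,0,12],"dr":[0,0,0],"hand":0.54},{"xyz":[0,0,10],"dr":[0,0,0],"hand":0.54},{"xyz":[0,0,6],"dr":[0,0,0],"hand":0.54},{"xyz":[0,0,3],"dr":[0,0,0],"hand":0.54},{"xyz":[0,0,0],"dr":[0,0,0],"hand":0.54},{"xyz":[0,0,0],"dr":[0,0,0],"hand":0.54}]' 15
python3 go.py 380.9 -332.4 37 -92.1
python3 - <<'E'
from h import *
c=snap('wrist','wrist13')
cv2.imwrite('pics/z7.png',cv2.resize(c['color'][60:220,220:420],None,fx=4,fy=4,interpolation=cv2.INTER_CUBIC))
E
```

```text
time_s: 17.13
ee_pos: [0.381, -0.333, 0.0383]
ee_rot: [0.0, -0.694, 0.72, -0.0]
force: [0.1, -0.9, -1.3]
opening: 0.459
t 17.13 pos [ 381.  -333.    38.3] yaw -92.13 dr [-0.   -0.   -0.03]  shift after [-0.6  0.1  1.3]  shift now [-0.6  0.1  1.3]  n>=0.0 F [ 0.1 -0.9 -1.3] open 0.459
```

View pics/z7.png

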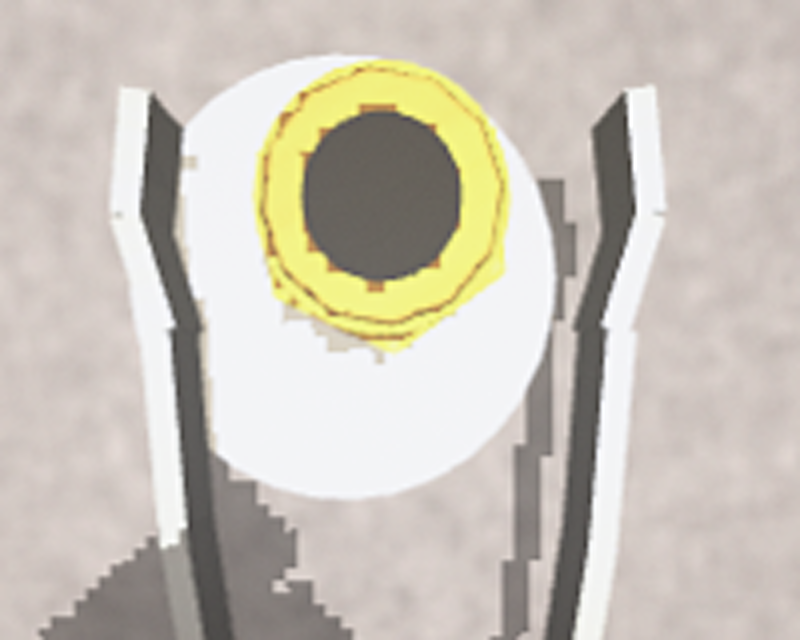

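```bash

python3 -m jog '[{"xyz":[0,0,1],"dr":[0,0,0],"hand":0.57},{"xyz":[0,0,0],"dr":[0,0,0],"hand":0.60},{"xyz":[0,0,0],"dr":[0,0,0],"hand":0.62},{"xyz":[0,0,0],"dr":[0,0,0],"hand":0.64},{"xyz":[0,0,0],"dr":[0,0,0],"hand":0.66},{"xyz":[0,0,0],"dr":[0,0,0],"hand":0.68},{"xyz":[0,0,0],"dr":[0,0,0],"hand":0.7},{"xyz":[0,0,0],"dr":[0,0,0],"hand":0.75},{"xyz":[0,0,0],"dr":[0,0,0],"hand":0.8},{"xyz":[0,0,0],"dr":[0,0,0],"hand":0.8}]' 18
python3 -m jog '[{"xyz":[0,0,0],"dr":[0,0,0],"hand":0.9},{"xyz":[0,0,0],"dr":[0,0,0],"hand":0.9},{"xyz":[0,0,0],"dr":[0,0,0],"hand":0.9}]' 35
python3 go.py 380.9 -332.4 37 -92.1
python3 - <<'E'
from h import *
c=snap('wrist','wrist14')
E
```

```text
time_s: 18.02
ee_pos: [0.3809, -0.3328, 0.0374]
ee_rot: [0.0, -0.694, 0.72, 0.0]
force: [-0.8, -0.5, -1.2]
opening: 0.33
time_s: 18.27
ee_pos: [0.3809, -0.3328, 0.0374]
ee_rot: [0.0, -0.694, 0.72, 0.0]
force: [0.0, -0.3, -0.8]
opening: 0.327
t 18.27 pos [ 380.9 -332.8   37.4] yaw -92.13 dr [-0.    0.   -0.03]  shift after [-0.4 -0.   0.4]  shift now [-0.4 -0.   0.4]  n>=0.0 F [ 0.  -0.3 -0.8] open 0.327
```

View pics/wrist14.png

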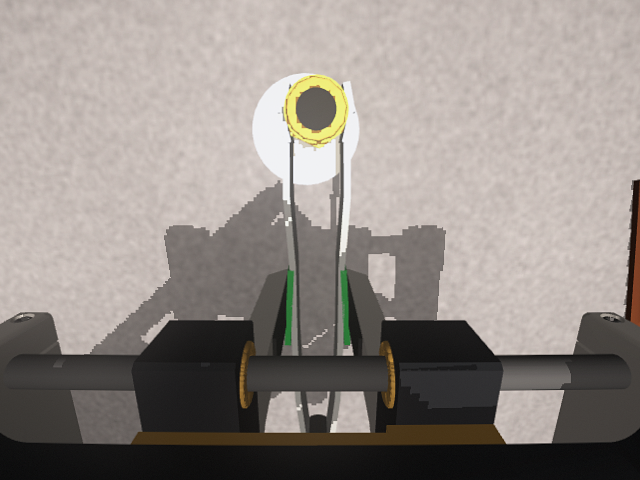

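Closed on the fitting at 30.7 mm opening. Lifting gently.

```bash

python3 -m jog '[{"xyz":[0,0,-3],"dr":[0,0,0],"hand":0.9},{"xyz":[0,0,-6],"dr":[0,0,0],"hand":0.9},{"xyz":[0,0,-10],"dr":[0,0,0],"hand":0.9},{"xyz":[0,0,-14],"dr":[0,0,0],"hand":0.9},{"xyz":[0,0,-14],"dr":[0,0,0],"hand":0.9},{"xyz":[0,0,-10],"dr":[0,0,0],"hand":0.9},{"xyz":[0,0,-5],"dr":[0,0,0],"hand":0.9},{"xyz":[0,0,-2],"dr":[0,0,0],"hand":0.9},{"xyz":[0,0,0],"dr":[0,0,0],"hand":0.9}]' 35
python3 go.py 511.8 87.1 94.5 -85.6
python3 - <<'E'
from h import *
c=snap('wrist','wrist15');c=snap('side','side15')
cv2.imwrite('pics/z8.png',cv2.resize(c['color'][330:480,240:440],None,fx=4,fy=4,interpolation=cv2.INTER_CUBIC))
E
```

```text
time_s: 19.07
ee_pos: [0.381, -0.3331, 0.1019]
ee_rot: [-0.0, -0.694, 0.72, -0.001]
force: [-0.4, -0.3, -1.5]
opening: 0.327
t 19.07 pos [ 381.  -333.1  101.9] yaw -92.13 dr [-0.03 -0.05 -6.53]  shift after [-408.9 -162.6    7.4]  shift now [-424.8 -115.1    7.2]  n>=10.6 F [-0.4 -0.3 -1.5] open 0.327
```

View pics/wrist15.png

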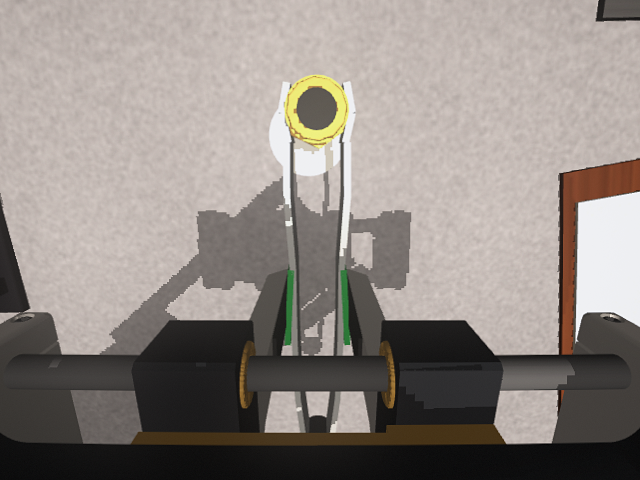

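View pics/z8.png

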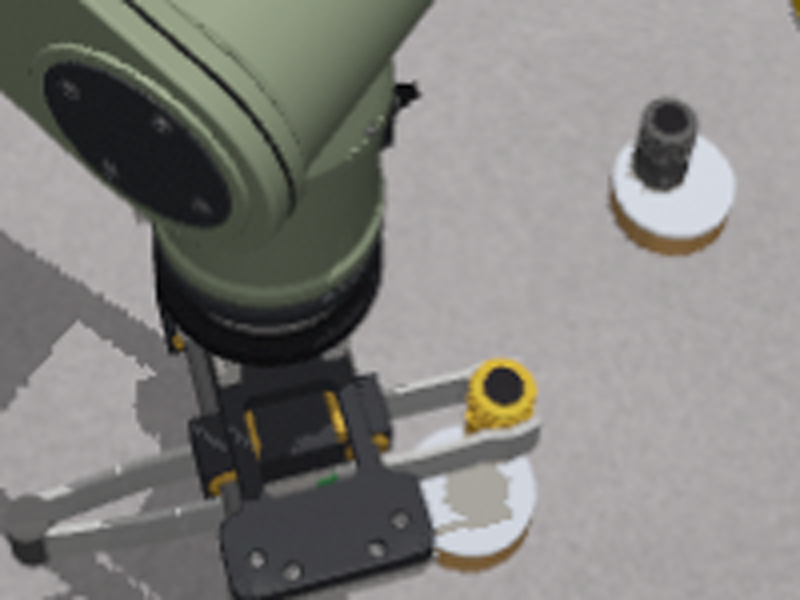

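The fitting lifted cleanly off its block, upright in the jaws (side crop 500,400), and the black one is untouched. Now I carry it to the panel.

```bash

python3 -m jog '[{"xyz":[0,0,0],"dr":[0,0,-2],"hand":0.9},{"xyz":[0,0,0],"dr":[0,0,-3],"hand":0.9},{"xyz":[0,0,0],"dr":[0,0,-1.5],"hand":0.9},{"xyz":[-10,-4,0],"dr":[0,0,0],"hand":0.9},{"xyz":[-20,-8,0],"dr":[0,0,0],"hand":0.9},{"xyz":[-28,-11,0],"dr":[0,0,0],"hand":0.9},{"xyz":[-32,-13,0],"dr":[0,0,0],"hand":0.9},{"xyz":[-32,-13,0],"dr":[0,0,0],"hand":0.9},{"xyz":[-32,-13,0],"dr":[0,0,0],"hand":0.9},{"xyz":[-32,-13,0],"dr":[0,0,0],"hand":0.9}]' 35
python3 -m jog '[{"xyz":[-32,-13,0],"dr":[0,0,0],"hand":0.9},{"xyz":[-32,-13,0],"dr":[0,0,0],"hand":0.9},{"xyz":[-32,-13,0],"dr":[0,0,0],"hand":0.9},{"xyz":[-32,-13,0],"dr":[0,0,0],"hand":0.9},{"xyz":[-28,-10,0],"dr":[0,0,0],"hand":0.9},{"xyz":[-20,-6,0],"dr":[0,0,0],"hand":0.9},{"xyz":[-12,-4,0],"dr":[0,0,0],"hand":0.9},{"xyz":[-6,-2,0],"dr":[0,0,0],"hand":0.9},{"xyz":[0,0,0],"dr":[0,0,0],"hand":0.9},{"xyz":[0,0,0],"dr":[0,0,0],"hand":0.9}]' 35
python3 go.py 511.8 87.1 94.5 -85.6
```

```text
time_s: 20.0
ee_pos: [0.441, -0.1391, 0.1007]
ee_rot: [0.0, 0.733, -0.68, -0.001]
force: [1.0, -1.2, -1.4]
opening: 0.324
time_s: 20.83
ee_pos: [0.4998, 0.0575, 0.1008]
ee_rot: [0.001, 0.734, -0.679, -0.0]
force: [0.2, 0.8, -3.0]
opening: 0.325
t 20.83 pos [499.8  57.5 100.8] yaw -85.61 dr [ 0.08 -0.01 -0.01]  shift after [-28.6 -14.3   6.3]  shift now [-28.6 -14.3   6.3]  n>=0.8 F [ 0.2  0.8 -3. ] open 0.325
```

```bash

python3 -m jog '[{"xyz":[-6,-3,0],"dr":[0,0,0],"hand":0.9},{"xyz":[-9,-4,1],"dr":[0,0,0],"hand":0.9},{"xyz":[-7,-3,2],"dr":[0,0,0],"hand":0.9},{"xyz":[-4,-2,2],"dr":[0,0,0],"hand":0.9},{"xyz":[-2,-1,1],"dr":[0,0,0],"hand":0.9},{"xyz":[0,0,0],"dr":[0,0,0],"hand":0.9},{"xyz":[0,0,0],"dr":[0,0,0],"hand":0.9},{"xyz":[0,0,0],"dr":[0,0,0],"hand":0.9}]' 35
python3 go.py 511.8 87.1 94.5 -85.6
python3 - <<'E'
from h import *
for n in ('wrist','side','top'): c=snap(n,n+'16')
E
```

```text
time_s: 21.5
ee_pos: [0.5112, 0.0862, 0.0953]
ee_rot: [0.0, 0.734, -0.68, -0.0]
force: [0.4, 0.6, -1.6]
opening: 0.329
t 21.50 pos [511.2  86.2  95.3] yaw -85.63 dr [ 0.02 -0.01 -0.03]  shift after [-0.9 -0.7  0.8]  shift now [-0.9 -0.7  0.8]  n>=0.0 F [ 0.4  0.6 -1.6] open 0.329
```

View pics/wrist16.png

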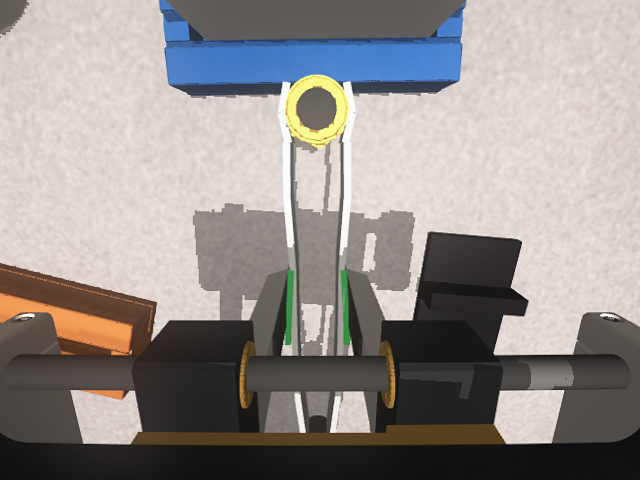

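View pics/side16.png

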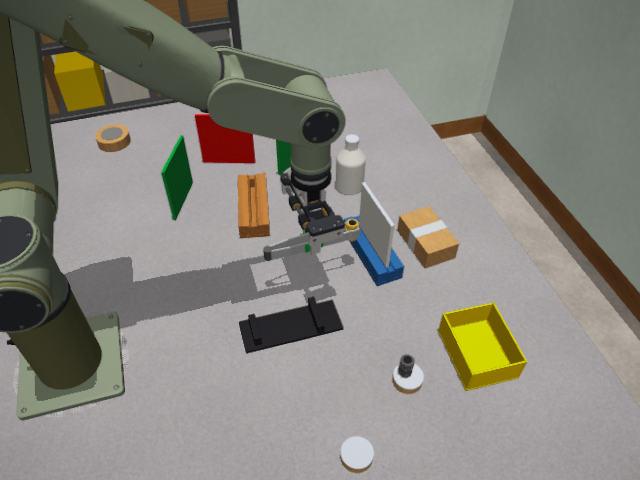

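Everything is in place. I'll check the distances in both views: fitting to panel, and its height.

```bash
cat > m6.py <<'E'
from h import *
import sys
n=sys.argv[1]
t=np.radians(4.4);ex=np.array([np.cos(t),np.sin(t)]);ey=np.array([-np.sin(t),np.cos(t)])
for v in ('wrist','side','top'):
    c=load(v+n); vv,uu=np.mgrid[0:480,0:640]; P=depthpts(c,np.c_[uu.ravel(),vv.ravel()]).reshape(480,640,3)*1000
    hsv=cv2.cvtColor(c['color'],cv2.COLOR_BGR2HSV); near=(abs(P[...,0]-600)<60)&(abs(P[...,1]-92)<60)
    g=(hsv[...,0]>16)&(hsv[...,0]<38)&(hsv[...,1]>100)&near&(P[...,2]>60)&(P[...,2]<140)
    if v=='wrist': g&=(vv<200)
    if g.sum()>20:
        q=P[g]; top=q[q[:,2]>np.percentile(q[:,2],90)-6]; x=top[:,:2]@ex;y=top[:,:2]@ey
        print(v,'fitting n',g.sum(),'ztop',np.percentile(q[:,2],[50,95]).round(1),'zmin',q[:,2].min().round(1),'x',np.percentile(x,[1,99]).round(1),'mid',(np.percentile(x,[1,99]).mean()).round(1),'y',np.percentile(y,[1,99]).round(1),'mid',np.percentile(y,[1,99]).mean().round(1),'px',uu[g].mean().round(),vv[g].mean().round())
    w=(hsv[...,1]<60)&(P[...,2]>50)&(P[...,2]<162)&(abs(P[...,0]-656)<25)&(abs(P[...,1]-98)<85)
    if w.sum()>50:
        q=P[w]; x=q[:,:2]@ex;y=q[:,:2]@ey; print(v,'panel n',w.sum(),'x',np.percentile(x,[2,50,98]).round(1),'y',np.percentile(y,[.5,99.5]).round(1),'mid',np.percentile(y,[.5,99.5]).mean().round(1),'z',np.percentile(q[:,2],[.5,99.5]).round(1))
E
python3 m6.py 16; python3 -c "
from h import *
c=load('side16');cv2.imwrite('pics/z9.png',cv2.resize(c['color'][170:290,250:420],None,fx=4,fy=4,interpolation=cv2.INTER_CUBIC))"
```

```text
wrist fitting n 2147 ztop [120.3 121.6] zmin 89.0 x [594.9 619.4] mid 607.1 y [35.1 59.1] mid 47.1 px 316.0 110.0
wrist panel n 7495 x [657.7 658.3 658.9] y [-21.  115.5] mid 47.3 z [50.2 86.1]
side fitting n 114 ztop [119.  123.8] zmin 79.4 x [595.1 618. ] mid 606.6 y [31.3 57.7] mid 44.5 px 351.0 226.0
side panel n 1449 x [657.2 658.8 665.2] y [-25.5 114.2] mid 44.3 z [ 51.2 160.2]
top panel n 875 x [657.2 659.1 664.3] y [-20.5 118. ] mid 48.7 z [ 51.1 160. ]
```

View pics/z9.png

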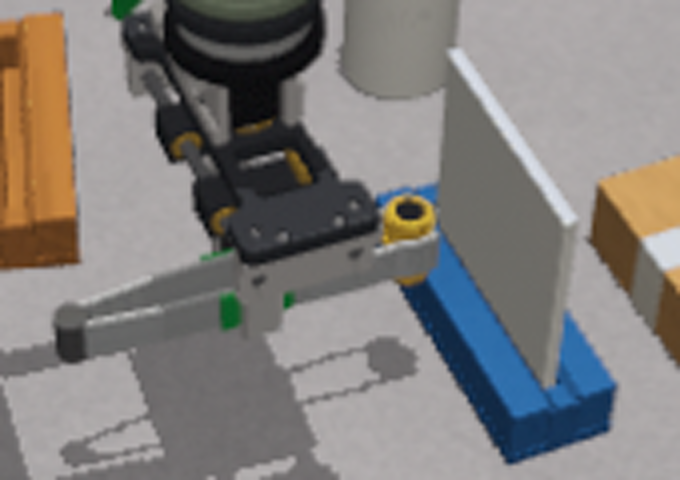

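Centred within 0.3 mm, 51 mm off the face, height ≈99.5 mm (target 99). I'll let it settle, confirm it isn't slipping, then hand in.

```bash

python3 -m jog '[{"xyz":[0,0,0.5],"dr":[0,0,0],"hand":0.9},{"xyz":[0,0,0],"dr":[0,0,0],"hand":0.9},{"xyz":[0,0,0],"dr":[0,0,0],"hand":0.9},{"xyz":[0,0,0],"dr":[0,0,0],"hand":0.9},{"xyz":[0,0,0],"dr":[0,0,0],"hand":0.9},{"xyz":[0,0,0],"dr":[0,0,0],"hand":0.9},{"xyz":[0,0,0],"dr":[0,0,0],"hand":0.9},{"xyz":[0,0,0],"dr":[0,0,0],"hand":0.9},{"xyz":[0,0,0],"dr":[0,0,0],"hand":0.9},{"xyz":[0,0,0],"dr":[0,0,0],"hand":0.9}]' 35
python3 - <<'E'
from h import *
for n in ('wrist','side','top'): c=snap(n,n+'17')
print(read_state()['qvel'].round(4))
E
python3 m6.py 17
```

```text
time_s: 22.48
ee_pos: [0.5113, 0.0863, 0.0949]
ee_rot: [-0.0, 0.734, -0.68, 0.0]
force: [-0.1, 0.1, -2.3]
opening: 0.322
[-0.0006  0.0012 -0.0003  0.0006  0.0019  0.002 ]
wrist fitting n 2145 ztop [119.9 121.2] zmin 88.9 x [595.  619.5] mid 607.3 y [35.3 59.3] mid 47.3 px 316.0 110.0
wrist panel n 7509 x [657.7 658.3 658.9] y [-21.  115.5] mid 47.3 z [50.3 86.2]
side fitting n 113 ztop [117.5 123. ] zmin 74.3 x [594.7 618.4] mid 606.6 y [31.3 56.8] mid 44.0 px 351.0 226.0
side panel n 1458 x [657.  658.8 665.3] y [-25.5 115. ] mid 44.7 z [ 50.8 160.3]
top panel n 873 x [657.2 659.1 664.3] y [-20.5 118. ] mid 48.8 z [ 51.  160.5]
```

View pics/top17.png

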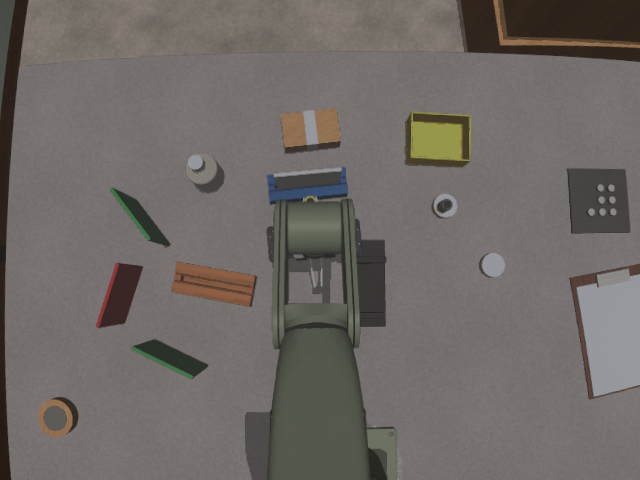

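The top view shows the panel in the stand (308,173) and the fitting just in front of it (310,203). The brass block is empty (493,265), the black fitting is still at (445,205), and the bystanders haven't moved. Handing in.

```bash
python3 -c "
from plant import sign_off; print(sign_off())"
```

```text
the job is handed in; nothing more can be done
None
```

The job is handed in at about 22.6 s of the 59 s allowed. The white panel is seated in the blue stand, and the brass fitting is held still in the tongs in front of it.

**What I did:**
- I lifted the white panel out of the wooden rack, lowered it into the stand's slot until it rested on the floor, and let go.
- I picked up the tongs by the green pads, closed them on the brass fitting at 35 N grip, lifted it off its block and carried it to the panel. The gripper itself never touched the fitting.

**Last checks:**
- **Panel:** It stands upright with its top edge at about 157 mm. The camera depths read about 0.7 mm low, so this matches the 158 mm expected when seated. Floor contact was felt at the same tool height as in the rack.
- **Fitting:** Its centre is about 51 mm off the panel's front face. It is centred sideways to within 1 mm in both the wrist and side views, and sits about 99–100 mm above the table (target 99 mm).
- **Holding:** The fitting showed no slip between two looks a second apart, the arm was at rest, and the only force was the weight being carried.
- **Other things:** The black fitting, the other objects and the look-alikes were where they started in the top view.

**Disagreements:** The side camera placed things up to about 4 mm off the top and wrist views in y, so I relied on offsets measured within a single view. The panel sits about 0.7° turned in the slot relative to the stand, which is within the slot's play.

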